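# Close the solvents and start the soldering station

### The arm

A 6-joint arm with a two-finger parallel gripper is mounted at the origin on the work surface. World frame = base frame: x ahead of the robot, y to its left, z up, the work surface at z = 0. Lengths are in m, angles in degrees, forces in N, time in s.
With the tool pointing down it reaches from about 0.25 to 0.725 m from the base axis. Payload 9.7 kg.
Tool frame: the origin (TCP) lies midway between the tips of the shut fingers; the grasp point (between the pads) lies 19 mm behind it; z points along the fingers, y is the direction in which the jaws open and shut (so a half turn about z gives the same grasp; the last joint's range is limited). The gripper opens to 85 mm and grips with 20 to 120 N. Pads are 22 mm wide; open, the fingers measure 114 mm over their backs; the gripper's body (76 mm by 85 mm) begins 54 mm behind the grasp point. The pads swing forward as they close: fully open they stand 13 mm farther back than shut.
Start: joints at [-64.286, 4.979, 10.078, 95.1, 0, 90], TCP at [0.239, -0.496, 0.231] pointing down, gripper open.
Joint ranges: [-179.16, 179.16], [-48.56, 103.87], [-65.8, 70.77], [-126.05, 130.52], [-82.76, 87.17], [-180, 180]. Speed limits (degrees/s): [127.2, 127.2, 147.25, 180, 180, 180].

### API

Orientations are given as [roll, pitch, yaw] about the fixed x, y, z axes, in that order (R = Rz(yaw) Ry(pitch) Rx(roll)).
In Python, from workcell import bot, camera, recognise gives the robot as it stands. The module is installed in compiled form; this text tells all that it offers.
- The arm moves only by the tool apply_moves, never from a script. Its argument "targets" is one flat list of numbers, 7 for each row, row after row: the shift along the world's x, y, z in units of 30 mm (1.0 is 30 mm), then the turn, a rotation vector about the world's x, y, z in units of 6 degrees (1.0 is 6 degrees), then the opening, from 0 (shut) to 1 (fully open). A call has 1 to 5 rows; each row is the pose to reach, as a shift and turn from the pose commanded when the call began; what a row does not reach only later rows make up. A row lasts 1/10 s, in which the tool goes at most 50 mm and 8.59 degrees, less where a joint would pass 70% of its speed; a pose out of reach is approached as far as the arm can. A call with a gripper value outside its range is refused whole. The fingers move at their own pace and stop on an object; "newtons" is the grip in N (left out, the last holds). Time passes only in rows, so rows that repeat a pose let the fingers close. It gives the time, the measured TCP pose, the force and the opening at its end, in the units of the state.
- bot.get_obs(): the state, without advancing time (a new reading comes with each control period).
- camera(name): name is "scene" or "top" or "wrist"; returns a dict with "img" (384x512x3 uint8, red, green, blue), "intrinsics" (3x3 intrinsics, pixels), "k1" (the pictures are not rectified: a ray, as slopes to the right and down, at radius r is drawn at 1 + k1 r^2 times it, then the intrinsics apply), "origin" and "rotation" of the camera in the world. Camera axes: x right, y up, looking along -z (the intrinsics and any distortion apply to the point x, -y, -z); pixel columns grow to the right and rows downward; lengths in m; the calibration is good to about 2 mm. A picture is of the moment at which its call begins. There is no depth.
- bot.job_done(): hands the job in, once; it reports no verdict.
Trained networks look in the newest picture that a camera, given by its name, has taken for a name from the list of things; names that differ only in an ending like _2 or _b are one class to them, and where a whole thing is asked for, a point or a joint stands for the part that bears it (a point fixed in the world has none). Each returns a list of dicts, best first, with "conf" (0 to 1); they miss things now and then, are a little off and sometimes report something else, mostly with a low value. They report only what shows in the picture. A call takes as long as a camera call.
- recognise(query, camera): "box" ([left, top, right, bottom] in pixels, round what is visible of it).
The state is a dict: "time": time; "q": joint angles; "qd": joint speeds; "joint_efforts": joint torques, N m; "ee_pos": TCP position; "tcp_rot": TCP orientation; "wrist_force": force on the tool from outside, world axes, zero at the start; "torque": the same for the moment, N m; "opening": finger opening in m.
Only numpy, scipy, OpenCV 4.12 (cv2) and the standard library are available. Lean on these libraries where they do the work, as an engineer would, in place of code of your own. Each camera call takes 0.05 s, during which the arm holds its last target.

### The job

Make the soldering bench safe and then start the station: move the funnel from the bottle it was left in to the neck of the drip jar, put a stopper from the rack fully home in every brown solvent bottle, and lift the solder spool off the station onto the pin of its holder, right down and flat. Only when all that is done, turn the temperature dial so that its pointer is on the long mark. Do not tip any bottle, and leave the other things on the bench where they are.

Things in the scene. Friction and masses are not known exactly. Their poses are not given: they have to be found in the camera images.
- bottle0_rim (a point): Mouth centre of a solvent bottle, at the top of the rim; z up the bottle's axis. Bottle: loose, 0.5 kg, brown glass, 125 mm high, round body 72 mm across and 70 mm high, neck 45 mm across, its bore a straight round hole 31 mm wide, 51 mm deep. Two to four are present; an absent one reads None.
- bottle1_rim (a point): Mouth centre of a solvent bottle, at the top of the rim; z up the bottle's axis. Bottle: loose, 0.5 kg, brown glass, 125 mm high, round body 72 mm across and 70 mm high, neck 45 mm across, its bore a straight round hole 31 mm wide, 51 mm deep. Two to four are present; an absent one reads None.
- bottle2_rim (a point): Mouth centre of a solvent bottle, at the top of the rim; z up the bottle's axis. Bottle: loose, 0.5 kg, brown glass, 125 mm high, round body 72 mm across and 70 mm high, neck 45 mm across, its bore a straight round hole 31 mm wide, 51 mm deep. Two to four are present; an absent one reads None.
- bottle3_rim (a point): Mouth centre of a solvent bottle, at the top of the rim; z up the bottle's axis. Bottle: loose, 0.5 kg, brown glass, 125 mm high, round body 72 mm across and 70 mm high, neck 45 mm across, its bore a straight round hole 31 mm wide, 51 mm deep. Two to four are present; an absent one reads None.
- stopper0_seat (a point): White plastic stopper, 50 g, one of five alike, upright in the rack at the start: centre of its flange's underside, z up its axis; at the mouth's centre when fully home. Below: foot 30 mm long, tapering from 27 to 19 mm at the tip. Above: flange 42 mm across, 5 mm thick, then a round grip 24 mm across, 5 to 37 mm above this point.
- stopper1_seat (a point): White plastic stopper, 50 g, one of five alike, upright in the rack at the start: centre of its flange's underside, z up its axis; at the mouth's centre when fully home. Below: foot 30 mm long, tapering from 27 to 19 mm at the tip. Above: flange 42 mm across, 5 mm thick, then a round grip 24 mm across, 5 to 37 mm above this point.
- stopper2_seat (a point): White plastic stopper, 50 g, one of five alike, upright in the rack at the start: centre of its flange's underside, z up its axis; at the mouth's centre when fully home. Below: foot 30 mm long, tapering from 27 to 19 mm at the tip. Above: flange 42 mm across, 5 mm thick, then a round grip 24 mm across, 5 to 37 mm above this point.
- stopper3_seat (a point): White plastic stopper, 50 g, one of five alike, upright in the rack at the start: centre of its flange's underside, z up its axis; at the mouth's centre when fully home. Below: foot 30 mm long, tapering from 27 to 19 mm at the tip. Above: flange 42 mm across, 5 mm thick, then a round grip 24 mm across, 5 to 37 mm above this point.
- stopper4_seat (a point): White plastic stopper, 50 g, one of five alike, upright in the rack at the start: centre of its flange's underside, z up its axis; at the mouth's centre when fully home. Below: foot 30 mm long, tapering from 27 to 19 mm at the tip. Above: flange 42 mm across, 5 mm thick, then a round grip 24 mm across, 5 to 37 mm above this point.
- rack: Aluminium stopper rack, fixed: block 290 x 70 x 45 mm with five holes in a row along its x axis at -112, -56, 0, 56 and 112 mm, 31 mm wide and 36 mm deep. Stoppers hang in them by the flange. Origin: centre of its underside.
- funnel_seat (a point): Grey plastic funnel, 85 mm high, 60 g, left in the neck of bottle0: centre of its flange's underside, z up its axis; at the mouth's centre when fully home. Below: tapered foot 30 mm long as on a stopper. Above: flange 42 mm across, 5 mm thick, a widening cone, then a straight round collar 60 mm across, open on top, 31 to 55 mm above this point.
- jar_rim (a point): Centre of the mouth of the squat white plastic drip jar (fixed, 92 mm wide at the foot, 85 mm high, neck 45 mm across), level with the top of its rim; bore 31 mm wide, 47 mm deep.
- station: Soldering station, fixed: black box 170 (x) x 210 (y) x 80 mm high. On its flat top are the temperature dial, 50 mm from the centre towards its +y side, and at the start the spool. Origin: centre of its underside.
- dial (a joint): Temperature dial: angle of the knob in rad, 0 to 4.0, growing clockwise seen from above. The ticks on the panel round it stand at 0, 0.4, 0.8 ... 4.0 rad; the one long broad mark (24 x 5 mm) stands at 2.6 rad. It stays where it is left and turns easily (about 0.04 N m).
- dial_grip (a point): Point on the dial's axis at the height to grip. The grip is a bar along this point's x axis, which turns with the knob; 14 mm thick, its top 7 mm above this point; the knob is 54 mm across. At 0 rad the bar lies along the station's x axis and its pointer points to the station's -x.
- spool: Spool of solder wire, about 0.25 kg, 44 mm high, flanges 56 mm across, 22 mm hole through its axis; stands on its flange on top of the station close beside the dial. Origin: centre of its lower flange's underside; z along its axis.
- post_seat (a point): Spool holder, fixed: round dark steel base 64 mm across and 8 mm thick with an upright steel pin 14 mm across whose tapered top is 68 mm above the bench. This point is the centre of the base's top face, on the pin's axis; the spool's origin lies here when it is fully down on the pin.
- tip_tin: Bystander: round steel tin with brass wool, 72 mm across, 40 mm high, loose. Origin: centre of its underside.
- pcb: Bystander: green circuit board, 90 x 70 mm, parts up to 17 mm high, lying flat, loose. Origin: centre of its underside.

How it is judged (in metres and radians):
On the way, in this order (a step that is already met when the one before it is completed fails the run):
1. funnel home in the drip jar, a stopper home in every bottle, spool down on its pin (((distance between stopper0_seat and bottle0_rim below 0.006 m and angle between stopper0_seat's own z axis and vertical below 0.1 rad) or (distance between stopper1_seat and bottle0_rim below 0.006 m and angle between stopper1_seat's own z axis and vertical below 0.1 rad) or (distance between stopper2_seat and bottle0_rim below 0.006 m and angle between stopper2_seat's own z axis and vertical below 0.1 rad) or (distance between stopper3_seat and bottle0_rim below 0.006 m and angle between stopper3_seat's own z axis and vertical below 0.1 rad) or (distance between stopper4_seat and bottle0_rim below 0.006 m and angle between stopper4_seat's own z axis and vertical below 0.1 rad)) and ((distance between stopper0_seat and bottle1_rim below 0.006 m and angle between stopper0_seat's own z axis and vertical below 0.1 rad) or (distance between stopper1_seat and bottle1_rim below 0.006 m and angle between stopper1_seat's own z axis and vertical below 0.1 rad) or (distance between stopper2_seat and bottle1_rim below 0.006 m and angle between stopper2_seat's own z axis and vertical below 0.1 rad) or (distance between stopper3_seat and bottle1_rim below 0.006 m and angle between stopper3_seat's own z axis and vertical below 0.1 rad) or (distance between stopper4_seat and bottle1_rim below 0.006 m and angle between stopper4_seat's own z axis and vertical below 0.1 rad)) and ((distance between stopper0_seat and bottle2_rim below 0.006 m and angle between stopper0_seat's own z axis and vertical below 0.1 rad) or (distance between stopper1_seat and bottle2_rim below 0.006 m and angle between stopper1_seat's own z axis and vertical below 0.1 rad) or (distance between stopper2_seat and bottle2_rim below 0.006 m and angle between stopper2_seat's own z axis and vertical below 0.1 rad) or (distance between stopper3_seat and bottle2_rim below 0.006 m and angle between stopper3_seat's own z axis and vertical below 0.1 rad) or (distance between stopper4_seat and bottle2_rim below 0.006 m and angle between stopper4_seat's own z axis and vertical below 0.1 rad)) and ((distance between stopper0_seat and bottle3_rim below 0.006 m and angle between stopper0_seat's own z axis and vertical below 0.1 rad) or (distance between stopper1_seat and bottle3_rim below 0.006 m and angle between stopper1_seat's own z axis and vertical below 0.1 rad) or (distance between stopper2_seat and bottle3_rim below 0.006 m and angle between stopper2_seat's own z axis and vertical below 0.1 rad) or (distance between stopper3_seat and bottle3_rim below 0.006 m and angle between stopper3_seat's own z axis and vertical below 0.1 rad) or (distance between stopper4_seat and bottle3_rim below 0.006 m and angle between stopper4_seat's own z axis and vertical below 0.1 rad)) and distance between funnel_seat and jar_rim below 0.006 m and angle between each of funnel_seat, spool's own z axis and vertical below 0.1 rad and distance between spool and post_seat below 0.009 m), for 0.2 s.
2. the dial then turned to the long mark (value of joint dial between 2.45 and 2.75 rad and velocity of joint dial between -0.05 and 0.05 rad/s), for 0.2 s.
At the end, for the whole second after the job is handed in: Every bottle upright with a stopper home in its mouth (flange centre within 6 mm of the mouth's centre, tilt under 0.1 rad), the funnel likewise in the drip jar, the spool flat on its holder (within 9 mm of the seat), the dial between 2.45 and 2.75 rad, all at rest (all of step 1 and all of step 2 and angle between each of bottle0_rim, bottle1_rim, bottle2_rim, bottle3_rim's own z axis and vertical below 0.1 rad and linear speed of spool below 0.02 m/s); the robot touches nothing.
It fails at once if a solvent bottle is tipped over (angle between any of bottle0_rim, bottle1_rim, bottle2_rim, bottle3_rim's own z axis and vertical above 0.6 rad).
It fails at once if a bystander is shifted by more than 40 mm (distance of any of tip_tin, pcb from where it was at the start of the episode above 0.04 m).
Of bottle1, bottle2, bottle3 only 1 to 3 are there at a start; the rules pass over those that are not, and their reading is None.
At some moment in a run one of bottle0, bottle1, bottle2, bottle3 may be knocked a few centimetres aside while the robot is not near it.
Once in a run the grip may slacken for a moment while it holds something.
It also fails if it takes over 210 s, if anything falls off the work surface, if the arm or the gripper's body presses on something with over 40 N, if the wrist force passes 120 N, or if a joint passes its speed limit or range.

## Working session

There is one attempt and no reset: what is moved stays moved. The work goes in short steps, Python scripts to look and compute and a tool call to move; the robot and the scene stay as the last step left them, time stands still between calls to the robot, and variables do not carry over. Pictures are saved under pics/ and viewed, and the job is handed in when it is done.

Besides the shell and the picture viewer there is one more tool, called by a JSON object that holds its "name" and its "arguments", one argument or row to a line. apply_moves: Moves the arm, as the interface text tells. Its arguments: {"type":"object","properties":{"targets":{"type":"array"},"newtons":{"type":"number"}},"required":["targets"]}

```bash
mkdir -p pics; ls; cat > h.py <<'E'
import numpy as np, cv2
from workcell import bot, camera, recognise
def save(c,name):
    cv2.imwrite('pics/'+name+'.png', cv2.cvtColor(c['img'],cv2.COLOR_RGB2BGR))
def ray(c,u,v):
    K=np.array(c['intrinsics']);k1=c['k1']
    xd=(u-K[0,2])/K[0,0]; yd=(v-K[1,2])/K[1,1]
    r=np.hypot(xd,yd); x,y=xd,yd
    for _ in range(30):
        s=1+k1*(x*x+y*y); x,y=xd/s,yd/s
    d=np.array(c['rotation'])@np.array([x,-y,-1.0])
    return np.array(c['origin']),d/np.linalg.norm(d)
def atz(c,u,v,z):
    o,d=ray(c,u,v); return o+d*(z-o[2])/d[2]
def proj(c,P):
    K=np.array(c['intrinsics']);k1=c['k1']
    p=np.array(c['rotation']).T@(np.array(P)-np.array(c['origin']))
    x,y=p[0]/-p[2],-p[1]/-p[2]; s=1+k1*(x*x+y*y)
    return np.array([K[0,0]*x*s+K[0,2],K[1,1]*y*s+K[1,2]])
def tri(obs):
    A=np.zeros((3,3));b=np.zeros(3)
    for c,u,v in obs:
        o,d=ray(c,u,v);M=np.eye(3)-np.outer(d,d);A+=M;b+=M@o
    P=np.linalg.solve(A,b)
    return P,[np.linalg.norm(proj(c,P)-[u,v]) for c,u,v in obs]
E
python3 - <<'E'
from h import *
np.set_printoptions(precision=3,suppress=True)
for n in ['scene','top','wrist']:
    c=camera(n);save(c,n+'0');print(n,c['origin'],np.array(c['rotation']).tolist(),c['k1'],np.array(c['intrinsics']).tolist())
    for q in ['bottle0_rim','stopper0_seat','rack','funnel_seat','jar_rim','station','dial','spool','post_seat','tip_tin','pcb']:
        try: print(q,[(np.round(r['box']).astype(int).tolist(),round(r['conf'],2)) for r in recognise(q,n)])
        except Exception as e: print(q,e)
print(bot.get_obs())
E
```

```text
pics
scene [1.034 0.5   0.952] [37.53772079487618, -0.44024117328296425, 137.70198905903897] 0.013091524628305127 [[362.9504513485737, 0.0, 254.1657878612518], [0.0, 362.9504513485737, 192.40762037589357], [0.0, 0.0, 1.0]]
bottle0_rim [([248, 152, 271, 185], 0.87), ([335, 204, 348, 219], 0.4)]
stopper0_seat [([335, 207, 351, 219], 0.49)]
rack [([327, 204, 410, 298], 0.57)]
funnel_seat [([249, 135, 267, 155], 0.64)]
jar_rim [([289, 175, 316, 211], 0.59), ([364, 234, 376, 250], 0.57), ([218, 240, 242, 265], 0.21)]
station [([191, 92, 260, 151], 0.64), ([349, 220, 361, 235], 0.21), ([324, 202, 413, 300], 0.16)]
dial [([223, 106, 239, 122], 0.55)]
spool [([214, 92, 228, 112], 0.63), ([248, 156, 270, 183], 0.21)]
post_seat [([182, 163, 201, 183], 0.8), ([195, 92, 263, 149], 0.22)]
tip_tin [([217, 240, 243, 265], 0.94), ([281, 235, 314, 275], 0.33)]
pcb [([186, 205, 221, 237], 0.87)]
top [0.464 0.04  1.649] [4.476092785807018, -0.43240469348750726, -90.63656965949642] -0.07854098653764564 [[457.81922855791646, 0.0, 255.92549556130456], [0.0, 457.81922855791646, 196.52098221182405], [0.0, 0
[... 616 characters left out ...]
 [[330.09051941117326, 0.0, 254.99725605605207], [0.0, 330.09051941117326, 193.57104462811014], [0.0, 0.0, 1.0]]
bottle0_rim []
stopper0_seat []
rack []
funnel_seat []
jar_rim []
station [([116, 0, 280, 73], 0.71)]
dial []
spool []
post_seat []
tip_tin []
pcb []
{'time': 1.8, 'q': array([-64.287,   4.98 ,  10.079,  95.099,   0.   ,  90.001]), 'qd': array([ 0.01 ,  0.029,  0.033,  0.062, -0.02 ,  0.086]), 'joint_efforts': array([  0.002, -52.01 ,  46.485,   0.002,   0.   ,  -0.   ]), 'ee_pos': array([ 0.239, -0.496,  0.231]), 'tcp_rot': array([180.   ,  -0.   ,  25.712]), 'wrist_force': array([-0.204, -0.125,  0.192]), 'torque': array([ 0.059, -0.003, -0.054]), 'opening': 0.08546334612370869}
```

```bash
cat > /tmp/p.py <<'E'
s=open('h.py').read()
s=s.replace("def save(","""from scipy.spatial.transform import Rotation as Ro
_cam=camera
def camera(n):
    c=dict(_cam(n)); c['rotation']=Ro.from_euler('xyz',c['rotation'],degrees=True).as_matrix(); return c
def save(""")
open('h.py','w').write(s)
E
python3 /tmp/p.py
python3 -c "
import cv2
for n,(x0,y0,x1,y1) in dict(scene0=(170,80,430,310),top0=(110,130,410,290)).items():
    i=cv2.imread('pics/%s.png'%n)[y0:y1,x0:x1]; f=min(800/(x1-x0),600/(y1-y0)); cv2.imwrite('pics/%s_z.png'%n,cv2.resize(i,None,fx=f,fy=f,interpolation=cv2.INTER_CUBIC)); print(f)
"
```

```text
2.608695652173913
2.6666666666666665
```

View pics/scene0.png

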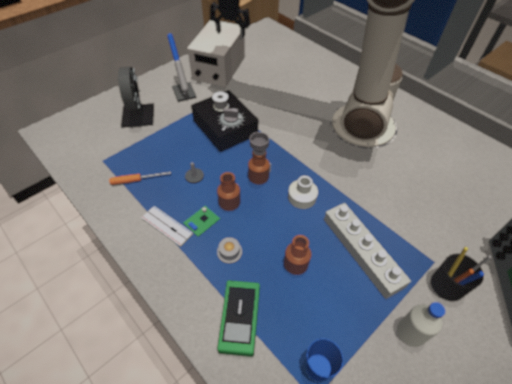

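View pics/scene0_z.png

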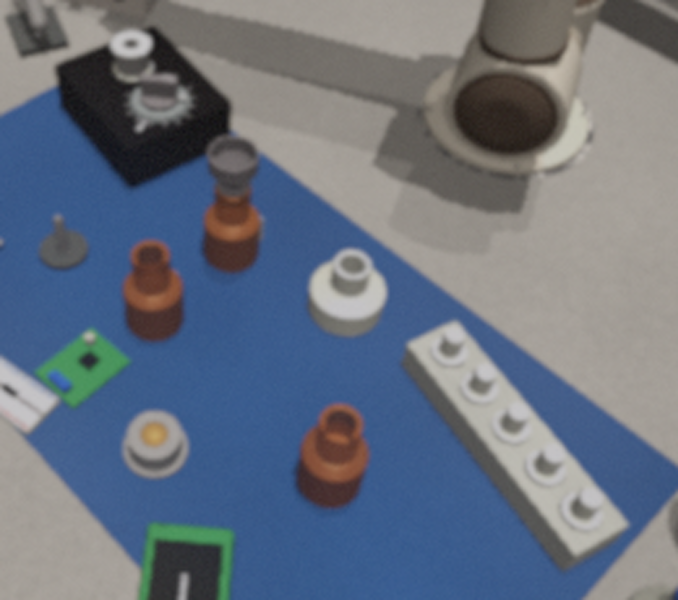

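View pics/top0_z.png

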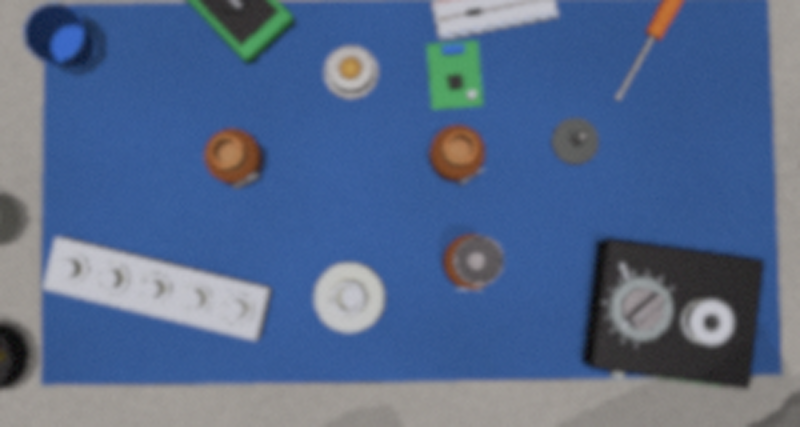

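View pics/wrist0.png

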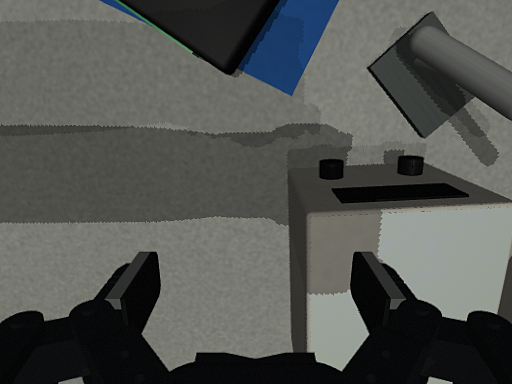

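```bash
python3 - <<'E'
from h import *
np.set_printoptions(precision=4,suppress=True)
T=camera('top');S=camera('scene')
t=lambda x,y:(T,110+x/2.6667,130+y/2.6667)
s=lambda x,y:(S,170+x/2.6087,80+y/2.6087)
for n,a,b in [('A',(229,152),(341,423)),('B',(459,147),(152,257)),('fun',(479,260),(233,155)),('jar',(352,296),(352,265)),('spool',(712,322),(132,43)),('dial',(641,308),(159,90)),('post',(580,139),(58,218)),
('s0',(242,308),(453,330)),('s1',(203,297),(485,368)),('s2',(162,287),(516,410)),('s3',(120,277),(547,452)),('s4',(78,267),(587,495))]:
    P,e=tri([t(*a),s(*b)]);print(n,P,np.round(e,1))
# plane checks from top
for n,a,z in [('A',(229,152),.125),('B',(459,147),.125),('fun',(479,260),.18),('jar',(352,296),.085),('spool',(712,322),.124),('dial',(641,308),.1),('base',(575,141),.008),('tin',(350,70),.04),('pcb',(455,75),.005)]:
    print(n,atz(*t(*a),z))
E
```

```text
A [0.6169 0.231  0.1131] [0.6 0.7]
B [ 0.6205 -0.0608  0.1172] [0.2 0.2]
fun [ 0.4777 -0.0795  0.1721] [0.1 0.1]
jar [0.4325 0.0791 0.0768] [1.  1.1]
spool [ 0.3958 -0.3748  0.1199] [0.5 0.4]
dial [ 0.4156 -0.291   0.1002] [0.2 0.2]
post [ 0.6374 -0.2257  0.0597] [0.6 0.7]
s0 [0.4186 0.2206 0.0782] [1.1 1.3]
s1 [0.4317 0.2737 0.0748] [1.9 2.4]
s2 [0.4451 0.3278 0.0679] [1.9 2.4]
s3 [0.4595 0.3815 0.0653] [1.4 1.8]
s4 [0.4725 0.4369 0.0686] [1.8 2.4]
A [0.6168 0.228  0.125 ]
B [ 0.6201 -0.0607  0.125 ]
fun [ 0.4777 -0.079   0.18  ]
jar [0.4346 0.0762 0.085 ]
spool [ 0.397  -0.3747  0.124 ]
dial [ 0.4151 -0.2906  0.1   ]
base [ 0.6387 -0.226   0.008 ]
tin [0.7334 0.0772 0.04  ]
pcb [ 0.731  -0.0648  0.005 ]
```

{"name": "apply_moves", "arguments": {
  "targets": [0, 0, 1, 0, 0, 0, 1, 8, 13.9, 2.3, 0, 0, -4.3, 1, 8, 13.9, 2.3, 0, 0, -4.3, 1, 8, 13.9, 2.3, 0, 0, -4.3, 1, 8, 13.9, 2.3, 0, 0, -4.3, 1]
}}

```text
time: 2.4
ee_pos: [0.3338, -0.3303, 0.2768]
tcp_rot: [180.0, -0.0, -0.4]
wrist_force: [1.3, -1.0, 0.5]
opening: 0.0857
```

{"name": "apply_moves", "arguments": {
  "targets": [4.5, 7.9, 0.8, 0, 0, 0, 1, 4.5, 7.9, 0.8, 0, 0, 0, 1, 4.5, 7.9, 0.8, 0, 0, 0, 1, 4.5, 7.9, 0.8, 0, 0, 0, 1, 4.5, 7.9, 0.8, 0, 0, 0, 1]
}}

```text
time: 2.9
ee_pos: [0.4573, -0.1132, 0.2991]
tcp_rot: [180.0, -0.0, -0.1]
wrist_force: [0.8, -1.3, 0.6]
opening: 0.0854
```

{"name": "apply_moves", "arguments": {
  "targets": [0, 0, 0, 0, 0, 0, 1, 0, 0, 0, 0, 0, 0, 1]
}}

```text
time: 3.1
ee_pos: [0.4571, -0.1141, 0.2986]
tcp_rot: [180.0, 0.0, 0.1]
wrist_force: [-0.9, 0.1, 1.1]
opening: 0.0854
```

```bash
cat > look.py <<'E'
import sys
from h import *
np.set_printoptions(precision=4,suppress=True)
n=sys.argv[1]
c=camera('wrist');save(c,n)
o=bot.get_obs();print(o['time'],o['ee_pos'],o['tcp_rot'],o['wrist_force'],round(o['opening'],4))
import pickle
pickle.dump(c,open('pics/'+n+'.pkl','wb'))
for q in sys.argv[2:]:
    print(q,[(np.round(r['box'],1).tolist(),round(r['conf'],2)) for r in recognise(q,'wrist')])
E
python3 look.py w1 funnel_seat bottle0_rim
```

```text
3.15 [ 0.4567 -0.115   0.2986] [179.9874   0.0115  -0.0234] [-0.587  -0.3339  0.1392] 0.0853
funnel_seat [([173.1, 118.4, 251.4, 197.7], 0.69), ([322.2, 0.0, 374.5, 28.9], 0.54)]
bottle0_rim [([197.0, 105.7, 252.4, 153.8], 0.9)]
```

View pics/w1.png

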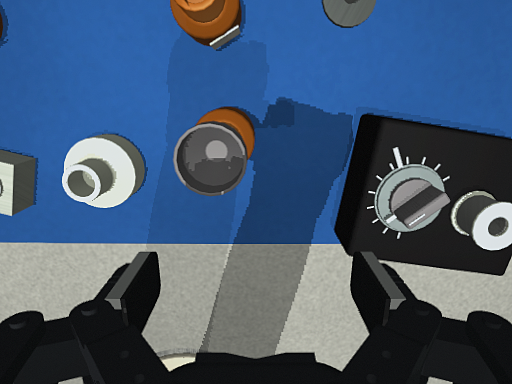

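```bash
cat > at.py <<'E'
import sys,pickle
from h import *
np.set_printoptions(precision=4,suppress=True)
c=pickle.load(open('pics/%s.pkl'%sys.argv[1],'rb'))
for a in sys.argv[2:]:
    u,v,z=map(float,a.split(','));print(a,atz(c,u,v,z))
E
python3 at.py w1 210,158,.18 173,158,.18 247,158,.18 210,122,.18 210,195,.18 84,182,.085 497,227,.124 408,200,.1
```

```text
210,158,.18 [ 0.482  -0.0778  0.18  ]
173,158,.18 [ 0.482  -0.0481  0.18  ]
247,158,.18 [ 0.482  -0.1074  0.18  ]
210,122,.18 [ 0.5103 -0.0788  0.18  ]
210,195,.18 [ 0.451  -0.0766  0.18  ]
84,182,.085 [0.4363 0.0786 0.085 ]
497,227,.124 [ 0.3984 -0.3702  0.124 ]
408,200,.1 [ 0.4205 -0.2814  0.1   ]
```

{"name": "apply_moves", "arguments": {
  "targets": [0.8, 1.23, -2, 0, 0, 0, 1, 0.8, 1.23, -2, 0, 0, 0, 1, 0.8, 1.23, -2, 0, 0, 0, 1, 0.8, 1.23, -2, 0, 0, 0, 1]
}}

```text
time: 3.65
ee_pos: [0.4802, -0.0793, 0.239]
tcp_rot: [180.0, 0.0, -0.2]
wrist_force: [0.1, 0.0, 0.3]
opening: 0.0854
```

```bash
python3 look.py w2 funnel_seat
```

```text
3.7 [ 0.4804 -0.0794  0.2398] [179.9777  -0.0581  -0.1655] [-0.773   0.4749  0.3283] 0.0856
funnel_seat [([207.6, 159.9, 300.6, 255.1], 0.97), ([440.0, 215.4, 512.0, 279.1], 0.39)]
```

View pics/w2.png

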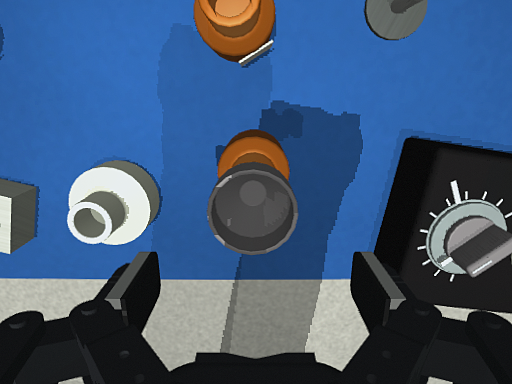

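```bash
python3 at.py w2 253,211,.18 207,211,.18 299,211,.18 90,223,.085; cat > tri2.py <<'E'
import sys,pickle
from h import *
np.set_printoptions(precision=4,suppress=True)
obs=[]
for a in sys.argv[1:]:
    n,u,v=a.split(',');obs.append((pickle.load(open('pics/%s.pkl'%n,'rb')),float(u),float(v)))
print(*tri(obs))
E
python3 tri2.py w1,210,158 w2,253,211; python3 tri2.py w1,84,182 w2,90,223
```

```text
253,211,.18 [ 0.4819 -0.0777  0.18  ]
207,211,.18 [ 0.482  -0.0479  0.18  ]
299,211,.18 [ 0.4818 -0.1075  0.18  ]
90,223,.085 [0.4348 0.0818 0.085 ]
[ 0.482  -0.0778  0.1802] [np.float64(0.06960035857940328), np.float64(0.08600454159427139)]
[0.4383 0.0759 0.093 ] [np.float64(1.3833689137548795), np.float64(1.6059977741424345)]
```

{"name": "apply_moves", "arguments": {
  "targets": [0.05, 0.05, -1.5, 0, 0, 0, 1, 0.05, 0.05, -2.5, 0, 0, 0, 1, 0.05, 0.05, -3.17, 0, 0, 0, 1, 0.05, 0.05, -3.17, 0, 0, 0, 1],
  "newtons": 40
}}

```text
time: 4.15
ee_pos: [0.4811, -0.0774, 0.1421]
tcp_rot: [-180.0, 0.1, -0.2]
wrist_force: [-0.8, 0.6, 0.6]
opening: 0.0854
```

{"name": "apply_moves", "arguments": {
  "targets": [0, 0, 0, 0, 0, 0, 0.5, 0, 0, 0, 0, 0, 0, 0.5, 0, 0, 0, 0, 0, 0, 0.5, 0, 0, 0, 0, 0, 0, 0.5, 0, 0, 0, 0, 0, 0, 0.5]
}}

```text
time: 4.65
ee_pos: [0.4833, -0.0772, 0.146]
tcp_rot: [179.9, -0.2, -0.1]
wrist_force: [-1.6, -1.9, 6.8]
opening: 0.059
```

{"name": "apply_moves", "arguments": {
  "targets": [0, 0, 1, 0, 0, 0, 0.5, 0, 0, 2, 0, 0, 0, 0.5, 0, 0, 3.2, 0, 0, 0, 0.5, 0, 0, 3.2, 0, 0, 0, 0.5]
}}

```text
time: 5.05
ee_pos: [0.4837, -0.077, 0.2453]
tcp_rot: [179.9, -0.5, -0.1]
wrist_force: [0.7, 0.1, -0.7]
opening: 0.0589
```

{"name": "apply_moves", "arguments": {
  "targets": [-0.7, 1.3, 0, 0, 0, 0, 0.5, -1.4, 2.6, 0, 0, 0, 0, 0.5, -2.1, 3.9, 0, 0, 0, 0, 0.5, -2.8, 5.2, 0, 0, 0, 0, 0.5, -2.8, 5.2, 0, 0, 0, 0, 0.5]
}}

```text
time: 5.55
ee_pos: [0.4002, 0.03, 0.2402]
tcp_rot: [-178.0, -0.0, 2.9]
wrist_force: [0.9, -0.5, -0.4]
opening: 0.0587
```

```bash
python3 look.py w3 jar_rim bottle0_rim
```

```text
5.6 [0.4004 0.03   0.2402] [-178.0148   -0.0329    2.9328] [0.433  0.3991 0.2361] 0.0592
jar_rim [([168.1, 84.3, 258.8, 173.3], 0.66)]
bottle0_rim [([329.2, 54.9, 438.9, 135.7], 0.79)]
```

View pics/w3.png

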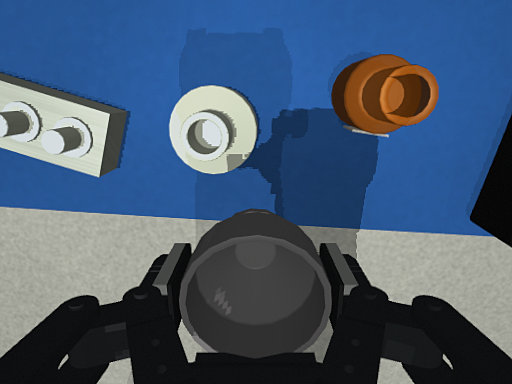

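```bash
python3 -c "
from h import *
o=bot.get_obs();print(o)"; python3 at.py w3 208,134,.085 186,134,.085 229,134,.085; python3 tri2.py w1,84,182 w3,208,134
```

```text
{'time': 5.7, 'q': array([  2.78695493, -14.81602761,  -7.39676069,  97.4114349 ,
         1.93196036, 179.94087005]), 'qd': array([-0.59429126,  0.86963032,  0.3333052 , -0.1062249 , -0.20440455,
        0.04048678]), 'joint_efforts': array([ 5.32608815e-01, -3.12183201e+01,  4.62514937e+01,  2.05918048e-01,
        1.88276111e-01, -7.69356884e-04]), 'ee_pos': array([0.40148408, 0.02916371, 0.2397844 ]), 'tcp_rot': array([-1.78068049e+02, -9.82544635e-03,  2.84605127e+00]), 'wrist_force': array([-0.39244349,  0.03768203, -0.41243053]), 'torque': array([ 0.00876734, -0.0072768 , -0.01607181]), 'opening': 0.05892700567566247}
208,134,.085 [0.4372 0.0798 0.085 ]
186,134,.085 [0.4361 0.0997 0.085 ]
229,134,.085 [0.4382 0.0609 0.085 ]
[0.4363 0.0799 0.083 ] [np.float64(0.5836745376192817), np.float64(0.7265686682400444)]
```

{"name": "apply_moves", "arguments": {
  "targets": [0, 0, 0, 0, 0, 0, 0.5]
}}

```text
time: 5.8
ee_pos: [0.4016, 0.0289, 0.2394]
tcp_rot: [-178.1, 0.0, 2.8]
wrist_force: [-0.2, 0.1, -0.7]
opening: 0.0587
```

{"name": "apply_moves", "arguments": {
  "targets": [0, 0, 0, 0, 0, 1.4, 0.5, 0, 0, 0, 0, 0, 2.8, 0.5, 0, 0, 0, 0, 0, 4.2, 0.5, 0, 0, 0, 0, 0, 6, 0.5, 0, 0, 0, 0, 0, 6, 0.5]
}}

```text
time: 6.3
ee_pos: [0.4016, 0.0289, 0.2392]
tcp_rot: [-178.0, 0.1, 39.1]
wrist_force: [0.0, -0.2, -0.3]
opening: 0.0589
```

{"name": "apply_moves", "arguments": {
  "targets": [0, 0, 0, 0, 0, 0, 0.5]
}}

```text
time: 6.4
ee_pos: [0.4016, 0.0289, 0.2392]
tcp_rot: [-178.0, 0.1, 38.8]
wrist_force: [-0.5, -1.1, -0.8]
opening: 0.0593
```

{"name": "apply_moves", "arguments": {
  "targets": [0.6, 0.85, 0, -0.26, -0.21, 0, 0.5, 1.21, 1.71, 0, -0.26, -0.21, 0, 0.5, 1.21, 1.71, 0, -0.26, -0.21, 0, 0.5, 1.21, 1.71, 0, -0.26, -0.21, 0, 0.5]
}}

```text
time: 6.8
ee_pos: [0.4375, 0.0807, 0.2391]
tcp_rot: [180.0, 0.1, 38.8]
wrist_force: [0.2, -0.1, -0.1]
opening: 0.059
```

```bash
python3 look.py w4 jar_rim funnel_seat; python3 -c "
from h import *
S=camera('scene');save(S,'s1');
i=S['img'][100:250,200:400];cv2.imwrite('pics/s1z.png',cv2.cvtColor(cv2.resize(i,None,fx=4,fy=4),cv2.COLOR_RGB2BGR))"
```

```text
6.85 [0.4373 0.0803 0.2392] [179.9629   0.1005  38.8052] [-0.0056  0.269  -0.3568] 0.059
jar_rim [([207.3, 119.9, 296.8, 205.1], 0.79), ([424.4, 77.0, 512.0, 155.6], 0.71)]
funnel_seat [([180.5, 206.9, 334.1, 360.5], 0.92)]
```

View pics/w4.png

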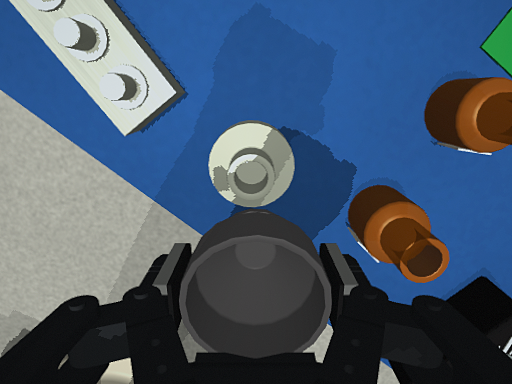

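View pics/s1z.png

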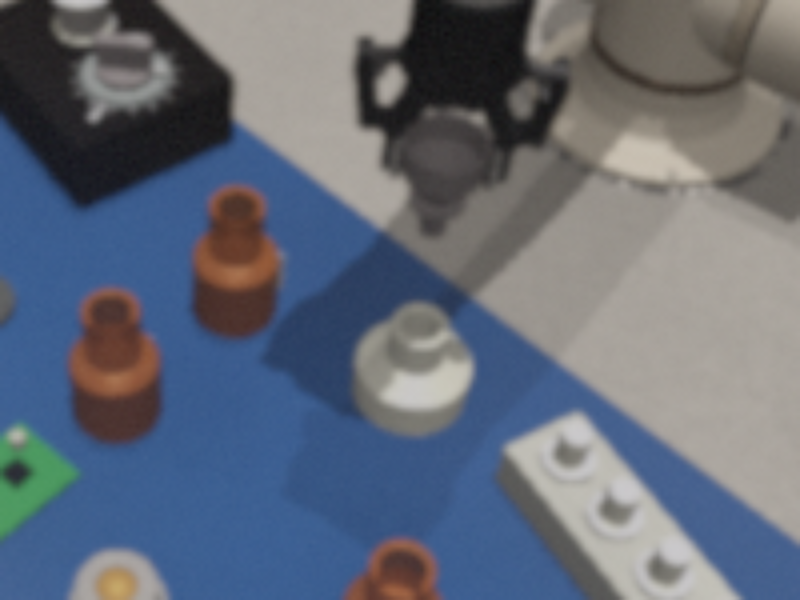

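```bash
python3 at.py w4 250,175,.085 256,300,.2737 180,300,.2737 331,300,.2737; python3 tri2.py w1,84,182 w4,250,175;python3 tri2.py w3,208,134 w4,250,175;
```

```text
250,175,.085 [0.4362 0.0855 0.085 ]
256,300,.2737 [0.4381 0.0808 0.2737]
180,300,.2737 [0.4199 0.1032 0.2737]
331,300,.2737 [0.4558 0.0585 0.2737]
[0.4339 0.084  0.075 ] [np.float64(0.25109745641688014), np.float64(0.3037980637434391)]
[0.434  0.0829 0.0685] [np.float64(1.2005899881436752), np.float64(1.1627965836125533)]
```

```bash
python3 -c "
import cv2
a=cv2.imread('pics/w4.png')[110:215,200:305];b=cv2.imread('pics/w3.png')[80:185,160:265]
cv2.imwrite('pics/z1.png',cv2.resize(cv2.hconcat([a,b]),None,fx=3.8,fy=3.8,interpolation=cv2.INTER_CUBIC))"
```

```text
(no output)
```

View pics/z1.png

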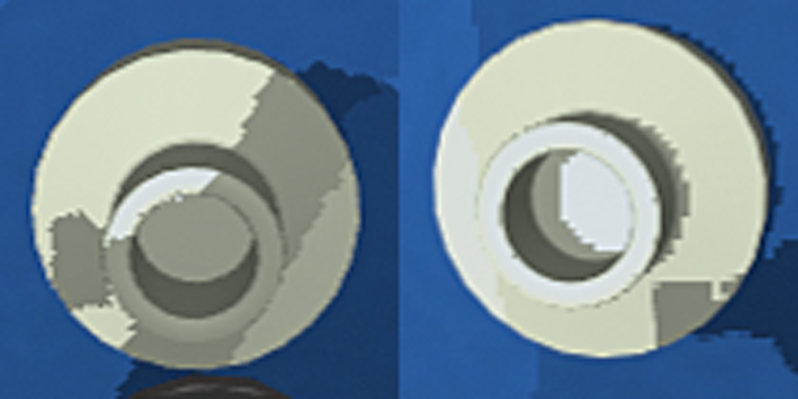

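```bash
python3 at.py w4 251.3,177.3,.085; python3 at.py w3 205,136.3,.085;python3 tri2.py w3,205,136.3 w4,251.3,177.3
```

```text
251.3,177.3,.085 [0.4352 0.0832 0.085 ]
205,136.3,.085 [0.435  0.0825 0.085 ]
[0.4347 0.0829 0.0828] [np.float64(0.047461784025911335), np.float64(0.04593261768266919)]
```

{"name": "apply_moves", "arguments": {
  "targets": [-0.1, 0.07, -1.3, 0, 0, 0, 0.5, -0.1, 0.07, -2.4, 0, 0, 0, 0.5, -0.1, 0.07, -3.2, 0, 0, 0, 0.5, -0.1, 0.07, -3.8, 0, 0, 0, 0.5, -0.1, 0.07, -4.2, 0, 0, 0, 0.5]
}}

```text
time: 7.5
ee_pos: [0.4344, 0.0825, 0.1129]
tcp_rot: [179.9, -0.0, 38.8]
wrist_force: [2.9, 3.7, 3.8]
opening: 0.0595
```

{"name": "apply_moves", "arguments": {
  "targets": [0, 0, -0.15, 0, 0, 0, 0.5, 0, 0, -0.28, 0, 0, 0, 0.5, 0, 0, -0.28, 0, 0, 0, 0.5]
}}

```text
time: 7.8
ee_pos: [0.4352, 0.083, 0.1061]
tcp_rot: [179.9, -0.1, 38.8]
wrist_force: [3.8, 3.1, 0.1]
opening: 0.0591
```

{"name": "apply_moves", "arguments": {
  "targets": [0, 0, -0.1, 0, 0, 0, 0.5, 0, 0, -0.1, 0, 0, 0, 0.5]
}}

```text
time: 8.0
ee_pos: [0.4356, 0.0834, 0.1058]
tcp_rot: [179.9, -0.3, 38.9]
wrist_force: [-3.1, 3.9, 22.4]
opening: 0.0588
```

{"name": "apply_moves", "arguments": {
  "targets": [0, 0, 0, 0, 0, 0, 0.9, 0, 0, 0, 0, 0, 0, 1, 0, 0, 0, 0, 0, 0, 1]
}}

```text
time: 8.3
ee_pos: [0.4341, 0.0825, 0.102]
tcp_rot: [179.9, 0.1, 38.8]
wrist_force: [0.5, -0.1, 0.3]
opening: 0.0854
```

{"name": "apply_moves", "arguments": {
  "targets": [0, 0, 1, 0, 0, 0, 1, 0, 0, 2.5, 0, 0, 0, 1, 0, 0, 4, 0, 0, 0, 1, -0.7, 0, 4.5, 0, 0, 0, 1, -0.7, 0, 4.5, 0, 0, 0, 1]
}}

```text
time: 8.8
ee_pos: [0.4129, 0.0827, 0.2399]
tcp_rot: [179.8, -0.1, 38.9]
wrist_force: [0.4, -0.4, -0.3]
opening: 0.0855
```

```bash
python3 look.py w5 funnel_seat stopper0_seat bottle0_rim
```

```text
8.85 [0.4134 0.0827 0.238 ] [179.8852  -0.0446  38.8617] [ 0.7166  0.7229 -0.3875] 0.0854
funnel_seat [([233.9, 130.5, 315.3, 213.9], 0.73)]
stopper0_seat [([116.7, 42.4, 161.3, 87.1], 0.95)]
bottle0_rim [([68.6, 0.1, 124.3, 44.5], 0.63), ([362.1, 171.4, 471.1, 264.2], 0.56)]
```

View pics/w5.png

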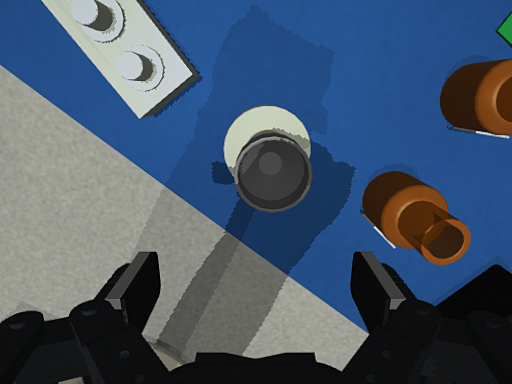

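```bash
python3 at.py w5 273,174,.14 235,174,.14 311,174,.14 
```

```text
273,174,.14 [0.4346 0.0825 0.14  ]
235,174,.14 [0.4167 0.1047 0.14  ]
311,174,.14 [0.4526 0.0601 0.14  ]
```

{"name": "apply_moves", "arguments": {
  "targets": [0, 1, 0, 0, 0, 1.4, 1, 0, 2, 0, 0, 0, 2.8, 1, 0, 3, 0, 0, 0, 4.2, 1, 0, 3.6, 0, 0, 0, 5.6, 1, 0, 3.6, 0, 0, 0, 6.2, 1]
}}

```text
time: 9.5
ee_pos: [0.4131, 0.1925, 0.2352]
tcp_rot: [-179.9, 0.1, 76.5]
wrist_force: [-0.8, -0.6, -0.6]
opening: 0.0854
```

{"name": "apply_moves", "arguments": {
  "targets": [0, 0, 0, 0, 0, 0, 1]
}}

```text
time: 9.6
ee_pos: [0.4131, 0.1911, 0.2356]
tcp_rot: [-179.9, 0.1, 76.2]
wrist_force: [-0.0, -0.4, -0.1]
opening: 0.0855
```

```bash
python3 look.py w6 stopper0_seat rack
```

```text
9.65 [0.4132 0.1907 0.2359] [-179.9614    0.1288   75.988 ] [-0.1062 -0.3666 -0.3426] 0.0852
stopper0_seat [([235.9, 103.4, 273.7, 149.8], 0.77)]
rack [([215.5, 0.8, 298.2, 166.5], 0.95)]
```

View pics/w6.png

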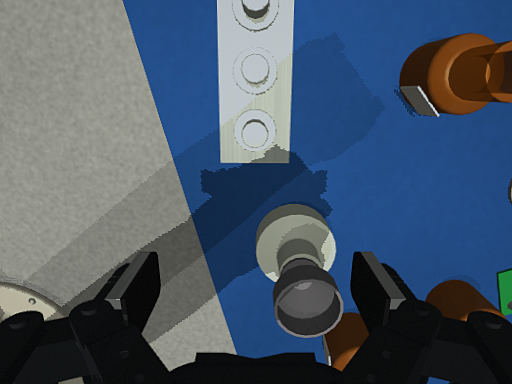

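```bash
python3 at.py w6 255,133.5,.082 254.5,69,.082 
```

```text
255,133.5,.082 [0.4228 0.2298 0.082 ]
254.5,69,.082 [0.4353 0.2824 0.082 ]
```

{"name": "apply_moves", "arguments": {
  "targets": [0.2, 1.1, -1, 0, 0, 0, 1, 0.25, 1.3, -2.6, 0, 0, 0, 1, 0.25, 1.3, -2.6, 0, 0, 0, 1, 0.25, 1.3, -2.6, 0, 0, 0, 1]
}}

```text
time: 10.15
ee_pos: [0.4205, 0.2291, 0.1595]
tcp_rot: [180.0, 0.1, 76.0]
wrist_force: [0.3, 0.0, 1.5]
opening: 0.0853
```

```bash
python3 look.py w7 stopper0_seat rack
```

```text
10.2 [0.4213 0.2294 0.1611] [179.873   -0.01    75.9832] [0.0528 0.7877 0.5619] 0.085
stopper0_seat [([234.0, 164.2, 279.9, 217.7], 0.66)]
rack [([208.7, 0.0, 308.8, 226.1], 0.6), ([256.8, 264.0, 355.6, 363.4], 0.46)]
```

View pics/w7.png

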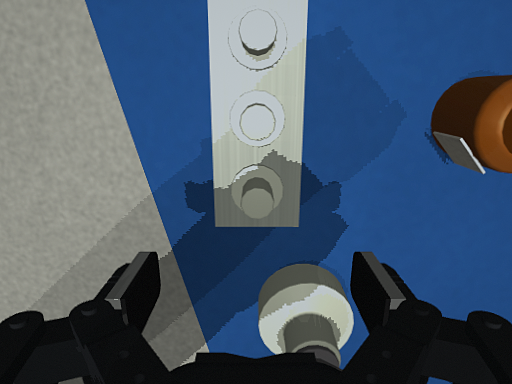

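```bash
python3 at.py w7 257.5,203,.082 257,121,.082 258,33,.082; python3 tri2.py w6,255,133.5 w7,257.5,203; python3 tri2.py w6,254.5,69 w7,257,121; python3 -c "
import cv2
cv2.imwrite('pics/z2.png',cv2.resize(cv2.imread('pics/w7.png')[0:230,190:320],None,fx=2.6,fy=2.6,interpolation=cv2.INTER_CUBIC))"
```

```text
257.5,203,.082 [0.4226 0.2294 0.082 ]
257,121,.082 [0.4358 0.2843 0.082 ]
258,33,.082 [0.4491 0.3355 0.082 ]
[0.4228 0.2301 0.084 ] [np.float64(0.05110340010807703), np.float64(0.0647818573044954)]
[0.4355 0.2832 0.0683] [np.float64(0.10137444750715548), np.float64(0.12894415175876492)]
```

View pics/z2.png

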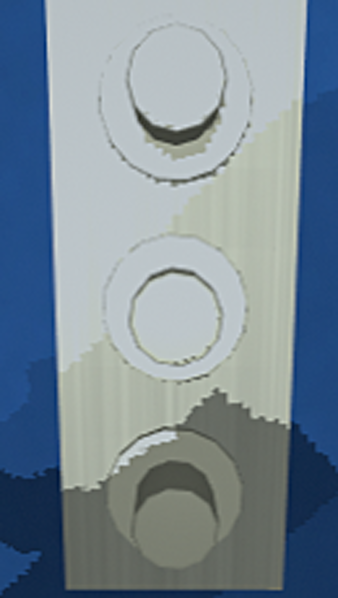

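{"name": "apply_moves", "arguments": {
  "targets": [0.05, 0.01, -1.4, 0, 0, 0, 1, 0.05, 0.01, -2.5, 0, 0, 0, 1, 0.05, 0.01, -3.2, 0, 0, 0, 0.9, 0.05, 0.01, -3.5, 0, 0, 0, 0.8, 0.05, 0.01, -3.5, 0, 0, 0, 0.7]
}}

```text
time: 10.8
ee_pos: [0.4227, 0.2299, 0.0548]
tcp_rot: [179.9, 0.0, 76.0]
wrist_force: [0.2, 0.2, -0.1]
opening: 0.0602
```

{"name": "apply_moves", "arguments": {
  "targets": [0, 0, 0, 0, 0, 0, 0.3, 0, 0, 0, 0, 0, 0, 0.1, 0, 0, 0, 0, 0, 0, 0.1, 0, 0, 0, 0, 0, 0, 0.1, 0, 0, 0, 0, 0, 0, 0.1]
}}

```text
time: 11.3
ee_pos: [0.4231, 0.2305, 0.0559]
tcp_rot: [179.8, -0.1, 76.1]
wrist_force: [-0.8, -0.2, 6.2]
opening: 0.0228
```

{"name": "apply_moves", "arguments": {
  "targets": [0, 0, 1, 0, 0, 0, 0.1, 0, 0, 2.5, 0, 0, 0, 0.1, 0, 0, 4, 0, 0, 0, 0.1, 0, 0, 5.5, 0, 0, 0, 0.1, 1, -0.2, 5.5, 0, 0, 0, 0.1]
}}

```text
time: 11.8
ee_pos: [0.4528, 0.2254, 0.2273]
tcp_rot: [179.5, -0.4, 76.2]
wrist_force: [-0.1, 0.7, -0.7]
opening: 0.0225
```

{"name": "apply_moves", "arguments": {
  "targets": [1.5, -0.3, 0, 0, 0, 0, 0.1, 3, -0.7, 0, 0, 0, 0, 0.1, 4.5, -1, 0, 0, 0, 0, 0.1, 5.1, -1.2, 0, 0, 0, 0, 0.1, 5.1, -1.2, 0, 0, 0, 0, 0.1]
}}

```text
time: 12.3
ee_pos: [0.6073, 0.1869, 0.218]
tcp_rot: [180.0, 0.1, 75.9]
wrist_force: [-0.1, -0.3, -1.6]
opening: 0.0225
```

```bash
python3 look.py w8 bottle0_rim stopper0_seat
```

```text
12.35 [0.606  0.1875 0.2186] [179.9923   0.0705  75.9769] [-0.7309  0.5374  0.0251] 0.0225
bottle0_rim []
stopper0_seat [([220.7, 211.3, 291.7, 308.4], 0.67)]
```

View pics/w8.png

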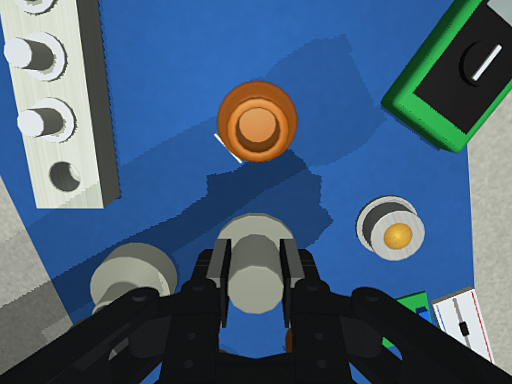

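```bash
cat > zoom.py <<'E'
import cv2,sys
n,o,x0,y0,x1,y1=sys.argv[1:7];x0,y0,x1,y1=map(int,(x0,y0,x1,y1))
i=cv2.imread('pics/%s.png'%n)[y0:y1,x0:x1];f=min(800/(x1-x0),600/(y1-y0));f=int(f)
i=cv2.resize(i,None,fx=f,fy=f,interpolation=cv2.INTER_CUBIC)
for k in range(0,x1-x0,10): cv2.putText(i,str(x0+k),(k*f,10),0,.35,(255,255,255),1); cv2.line(i,(k*f,12),(k*f,18),(255,255,255),1)
for k in range(0,y1-y0,10): cv2.putText(i,str(y0+k),(0,k*f+4),0,.35,(255,255,255),1); cv2.line(i,(26,k*f),(32,k*f),(255,255,255),1)
cv2.imwrite('pics/%s.png'%o,i)
E
python3 zoom.py w8 z3 200 70 310 170
```

View pics/z3.png

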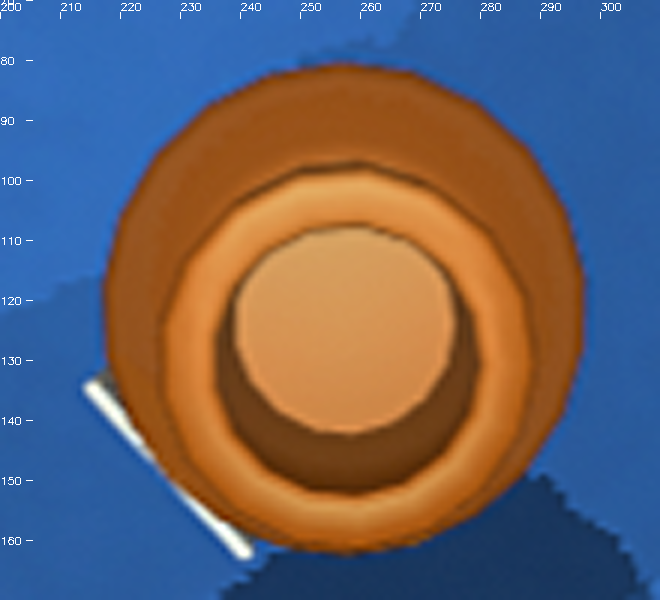

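```bash
python3 at.py w8 257.6,130,.125 235.5,130,.125 280,130,.125 256,290,.2446 238,290,.2446 275,290,.2446 
```

```text
257.6,130,.125 [0.6214 0.2348 0.125 ]
235.5,130,.125 [0.6063 0.2386 0.125 ]
280,130,.125 [0.6367 0.231  0.125 ]
256,290,.2446 [0.6078 0.1863 0.2446]
238,290,.2446 [0.6007 0.188  0.2446]
275,290,.2446 [0.6152 0.1844 0.2446]
```

{"name": "apply_moves", "arguments": {
  "targets": [0.25, 0.8, 0, 0, 0, 0, 0.1, 0.5, 1.55, 0, 0, 0, 0, 0.1, 0.5, 1.55, 0, 0, 0, 0, 0.1, 0.5, 1.55, 0, 0, 0, 0, 0.1]
}}

```text
time: 12.85
ee_pos: [0.6194, 0.2352, 0.2197]
tcp_rot: [179.9, 0.0, 76.2]
wrist_force: [1.3, 0.1, -0.1]
opening: 0.0227
```

```bash
python3 look.py w9 bottle0_rim stopper0_seat; python3 zoom.py w9 z4 180 130 340 250
```

```text
12.9 [0.6195 0.2346 0.2198] [179.9189   0.0407  76.1085] [ 0.4685 -0.016  -0.276 ] 0.0227
bottle0_rim []
stopper0_seat [([218.8, 212.7, 291.9, 308.7], 0.64)]
```

View pics/z4.png

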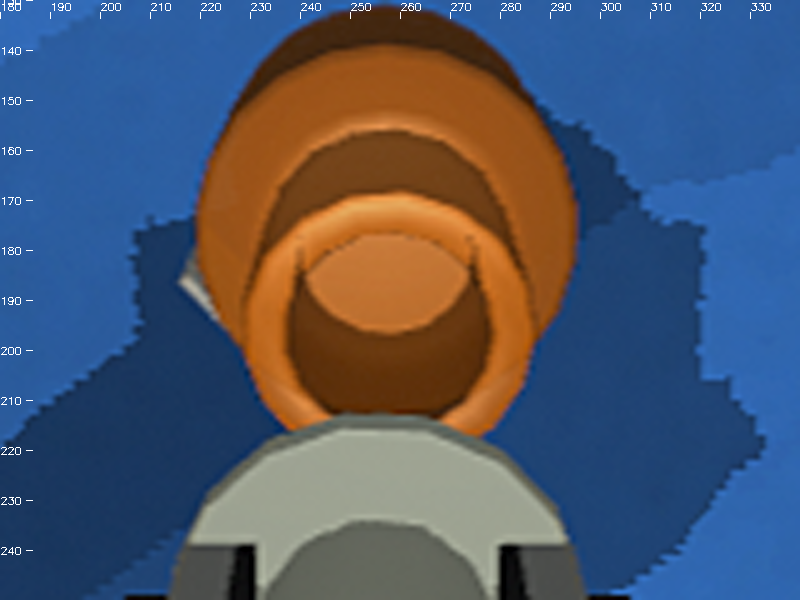

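```bash
python3 at.py w9 255.6,196.5,.125; python3 tri2.py w8,257.6,130 w9,255.6,196.5; python3 at.py w9 256,290,.2458
```

```text
255.6,196.5,.125 [0.6202 0.2352 0.125 ]
[0.6208 0.2349 0.1246] [np.float64(0.8950451118755778), np.float64(0.8373433080284923)]
256,290,.2458 [0.6197 0.2341 0.2458]
```

{"name": "apply_moves", "arguments": {
  "targets": [0.03, 0.02, -0.8, 0, 0, 0, 0.1, 0.03, 0.02, -1.4, 0, 0, 0, 0.1, 0.03, 0.02, -2, 0, 0, 0, 0.1, 0.03, 0.02, -2.4, 0, 0, 0, 0.1, 0.03, 0.02, -2.65, 0, 0, 0, 0.1]
}}

```text
time: 13.5
ee_pos: [0.6208, 0.2346, 0.1389]
tcp_rot: [180.0, 0.1, 76.0]
wrist_force: [-0.0, 0.5, -0.1]
opening: 0.0227
```

{"name": "apply_moves", "arguments": {
  "targets": [0, 0, -0.12, 0, 0, 0, 0.1, 0, 0, -0.2, 0, 0, 0, 0.1, 0, 0, -0.2, 0, 0, 0, 0.1]
}}

```text
time: 13.8
ee_pos: [0.6215, 0.2351, 0.136]
tcp_rot: [179.8, -0.0, 76.0]
wrist_force: [-3.0, -1.3, 7.5]
opening: 0.0227
```

Contact at the expected home height. Release and look.

{"name": "apply_moves", "arguments": {
  "targets": [0, 0, 0, 0, 0, 0, 0.4, 0, 0, 0, 0, 0, 0, 0.7, 0, 0, 0, 0, 0, 0, 1, 0, 0, 0, 0, 0, 0, 1]
}}

```text
time: 14.2
ee_pos: [0.6213, 0.2351, 0.1336]
tcp_rot: [179.9, 0.0, 76.1]
wrist_force: [-0.2, -0.1, -0.3]
opening: 0.0758
```

{"name": "apply_moves", "arguments": {
  "targets": [0, 0, 1, 0, 0, 0, 1, 0, 0, 2.3, 0, 0, 0, 1, -0.3, -1, 3, 0, 0, 0, 1, -0.3, -1, 3, 0, 0, 0, 1]
}}

```text
time: 14.6
ee_pos: [0.6128, 0.2034, 0.2281]
tcp_rot: [179.7, -0.1, 76.0]
wrist_force: [0.6, 1.1, 0.3]
opening: 0.0853
```

```bash
python3 look.py w10 stopper0_seat bottle0_rim
```

```text
14.65 [0.6128 0.2043 0.2258] [179.7723  -0.0588  75.9742] [0.2114 0.3486 0.4237] 0.0854
stopper0_seat [([230.6, 122.9, 283.7, 180.4], 0.83)]
bottle0_rim []
```

View pics/w10.png

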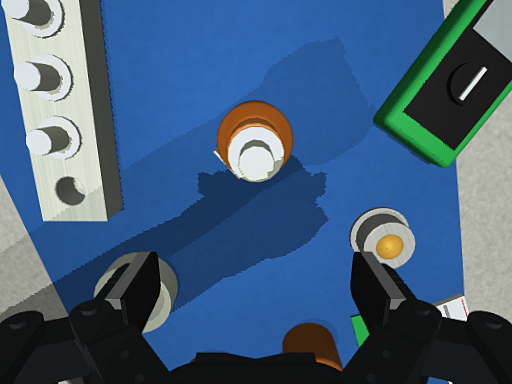

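{"name": "apply_moves", "arguments": {
  "targets": [-1.5, 0.7, 0, 0, 0, 0, 1, -3, 1.3, 0, 0, 0, 0, 1, -4.5, 2, 0, 0, 0, 0, 1, -5.9, 2.6, 0, 0, 0, 0, 1, -5.9, 2.6, -1, 0, 0, 0, 1]
}}

```text
time: 15.25
ee_pos: [0.4323, 0.2859, 0.1961]
tcp_rot: [179.8, -0.2, 76.3]
wrist_force: [1.8, 0.0, -0.0]
opening: 0.0853
```

{"name": "apply_moves", "arguments": {
  "targets": [0, 0, -1, 0, 0, 0, 1, 0, 0, -1, 0, 0, 0, 1, 0, 0, -1, 0, 0, 0, 1]
}}

```text
time: 15.55
ee_pos: [0.4347, 0.2832, 0.1631]
tcp_rot: [-180.0, 0.1, 76.1]
wrist_force: [0.2, 0.4, 1.0]
opening: 0.0852
```

```bash
python3 look.py w11 stopper0_seat;  python3 zoom.py w11 z5 190 80 320 230
```

```text
15.6 [0.4354 0.2833 0.1642] [179.9544   0.0486  76.0553] [0.3574 0.0719 0.3067] 0.0853
stopper0_seat []
```

View pics/z5.png

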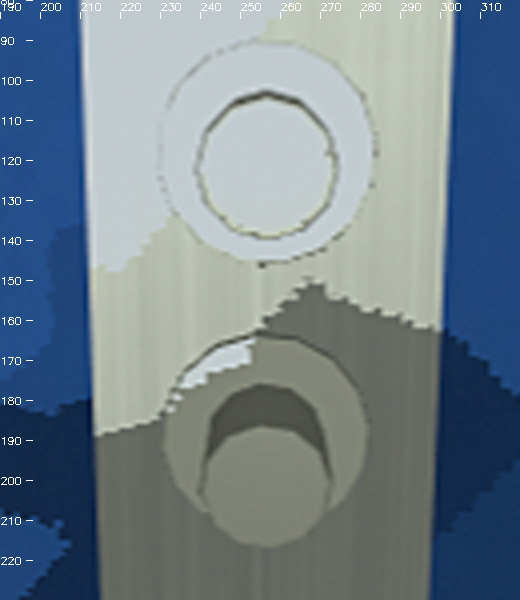

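```bash
python3 at.py w11 256.3,201.5,.082 256.5,121,.082
```

```text
256.3,201.5,.082 [0.436  0.2836 0.082 ]
256.5,121,.082 [0.4496 0.3382 0.082 ]
```

{"name": "apply_moves", "arguments": {
  "targets": [0.02, 0.01, -1.4, 0, 0, 0, 1, 0.02, 0.01, -2.5, 0, 0, 0, 1, 0.02, 0.01, -3.2, 0, 0, 0, 0.9, 0.02, 0.01, -3.6, 0, 0, 0, 0.8, 0.02, 0.01, -3.6, 0, 0, 0, 0.7]
}}

```text
time: 16.15
ee_pos: [0.4358, 0.2832, 0.0552]
tcp_rot: [180.0, 0.1, 76.0]
wrist_force: [-0.2, -0.7, 0.2]
opening: 0.0596
```

{"name": "apply_moves", "arguments": {
  "targets": [0, 0, 0, 0, 0, 0, 0.3, 0, 0, 0, 0, 0, 0, 0.1, 0, 0, 0, 0, 0, 0, 0.1, 0, 0, 0, 0, 0, 0, 0.1, 0, 0, 0, 0, 0, 0, 0.1]
}}

```text
time: 16.65
ee_pos: [0.4366, 0.284, 0.0574]
tcp_rot: [179.8, -0.1, 76.1]
wrist_force: [-0.0, -1.2, 6.0]
opening: 0.0229
```

{"name": "apply_moves", "arguments": {
  "targets": [0, 0, 1, 0, 0, 0, 0.1, 0, 0, 2.5, 0, 0, 0, 0.1, 0, 0, 4, 0, 0, 0, 0.1, 0, 0, 5.5, 0, 0, 0, 0.1, 0, 0, 5.8, 0, 0, 0, 0.1]
}}

```text
time: 17.15
ee_pos: [0.437, 0.2842, 0.2358]
tcp_rot: [179.6, -0.3, 76.1]
wrist_force: [0.7, 0.1, -0.1]
opening: 0.0227
```

{"name": "apply_moves", "arguments": {
  "targets": [0.7, -1.5, 0, 0, 0, 0, 0.1, 1.4, -3, 0, 0, 0, 0, 0.1, 2, -4.5, 0, 0, 0, 0, 0.1, 2.6, -6, 0, 0, 0, 0, 0.1, 3.2, -7.5, 0, 0, 0, 0, 0.1]
}}

```text
time: 17.65
ee_pos: [0.5322, 0.0565, 0.2295]
tcp_rot: [179.9, 0.0, 76.1]
wrist_force: [0.2, 1.0, -0.1]
opening: 0.0224
```

{"name": "apply_moves", "arguments": {
  "targets": [0.7, -1.5, 0, 0, 0, 0, 0.1, 1.4, -3, 0, 0, 0, 0, 0.1, 2, -4.5, 0, 0, 0, 0, 0.1, 2.6, -5.3, -0.5, 0, 0, 0, 0.1, 2.6, -5.3, -0.5, 0, 0, 0, 0.1]
}}

```text
time: 18.15
ee_pos: [0.6105, -0.1039, 0.2112]
tcp_rot: [-179.9, 0.1, 75.8]
wrist_force: [-0.1, 0.5, -1.3]
opening: 0.0225
```

```bash
python3 look.py w12 bottle0_rim stopper0_seat
```

```text
18.2 [ 0.6098 -0.1022  0.2125] [-179.8794    0.0586   75.9053] [-0.0642 -0.5912 -0.4872] 0.0231
bottle0_rim [([45.9, 136.1, 167.8, 235.7], 0.97)]
stopper0_seat []
```

View pics/w12.png

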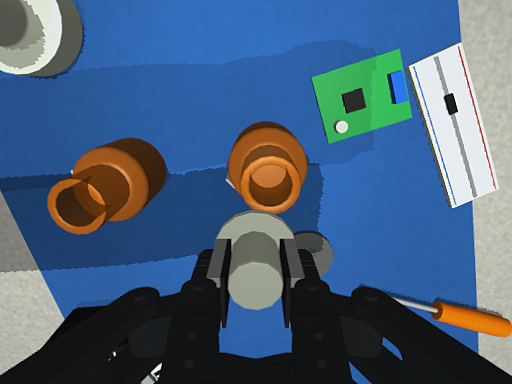

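```bash
python3 zoom.py w12 z6 210 110 330 220
```

```text
(no output)
```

View pics/z6.png

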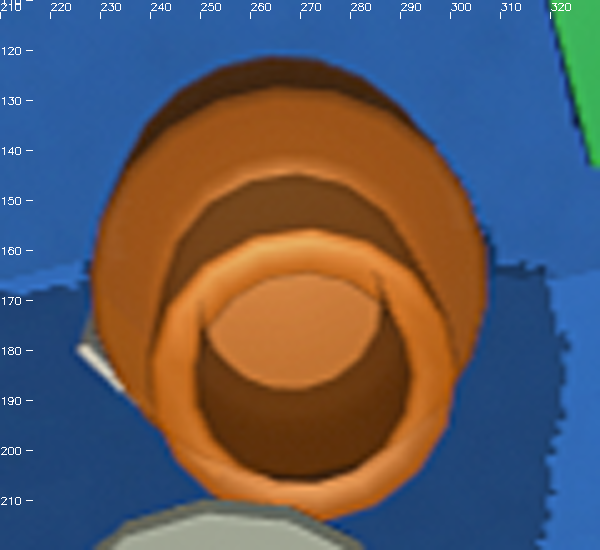

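```bash
python3 at.py w12 270.2,185.2,.125 249,185.2,.125 292,185.2,.125 256,290,.2375 
```

```text
270.2,185.2,.125 [ 0.6239 -0.0955  0.125 ]
249,185.2,.125 [ 0.6091 -0.0918  0.125 ]
292,185.2,.125 [ 0.639  -0.0993  0.125 ]
256,290,.2375 [ 0.611  -0.1048  0.2375]
```

{"name": "apply_moves", "arguments": {
  "targets": [0.48, 0.26, 0, 0, 0, 0, 0.1, 0.48, 0.26, -0.3, 0, 0, 0, 0.1, 0.48, 0.26, -0.9, 0, 0, 0, 0.1, 0.48, 0.26, -1.6, 0, 0, 0, 0.1, 0.48, 0.26, -2.2, 0, 0, 0, 0.1]
}}

```text
time: 18.8
ee_pos: [0.6234, -0.0918, 0.1477]
tcp_rot: [180.0, 0.0, 76.1]
wrist_force: [0.7, -0.8, -0.7]
opening: 0.0226
```

{"name": "apply_moves", "arguments": {
  "targets": [0, 0, -0.2, 0, 0, 0, 0.1, 0, 0, -0.3, 0, 0, 0, 0.1, 0, 0, -0.37, 0, 0, 0, 0.1, 0, 0, -0.37, 0, 0, 0, 0.1]
}}

```text
time: 19.2
ee_pos: [0.6243, -0.0928, 0.1383]
tcp_rot: [179.9, 0.0, 76.1]
wrist_force: [-1.5, -0.7, -0.6]
opening: 0.0227
```

{"name": "apply_moves", "arguments": {
  "targets": [0, 0, -0.1, 0, 0, 0, 0.1, 0, 0, -0.1, 0, 0, 0, 0.1]
}}

```text
time: 19.4
ee_pos: [0.6247, -0.0929, 0.1373]
tcp_rot: [179.8, 0.0, 76.1]
wrist_force: [-5.0, -0.5, 12.7]
opening: 0.0227
```

Contact. Release and look from above.

{"name": "apply_moves", "arguments": {
  "targets": [0, 0, 0, 0, 0, 0, 0.4, 0, 0, 0, 0, 0, 0, 0.7, 0, 0, 0, 0, 0, 0, 1, 0, 0, 0, 0, 0, 0, 1]
}}

```text
time: 19.8
ee_pos: [0.6242, -0.0927, 0.1343]
tcp_rot: [180.0, 0.0, 76.1]
wrist_force: [-1.0, -0.9, -0.1]
opening: 0.0757
```

{"name": "apply_moves", "arguments": {
  "targets": [0, 0, 1, 0, 0, 0, 1, 0, 0, 2.3, 0, 0, 0, 1, -0.3, -1, 3, 0, 0, 0, 1, -0.3, -1, 3, 0, 0, 0, 1]
}}

```text
time: 20.2
ee_pos: [0.6157, -0.125, 0.2283]
tcp_rot: [179.6, 0.1, 76.0]
wrist_force: [-0.2, 0.8, -0.5]
opening: 0.0854
```

```bash
python3 look.py w13 stopper0_seat bottle0_rim
```

```text
20.25 [ 0.6156 -0.1239  0.2261] [179.784    0.0389  75.9605] [0.1134 0.9106 0.3049] 0.0852
stopper0_seat []
bottle0_rim [([41.2, 118.5, 156.7, 203.1], 0.79), ([267.9, 212.1, 320.9, 265.2], 0.57)]
```

View pics/w13.png

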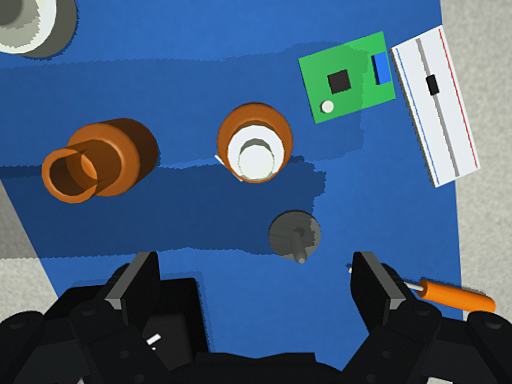

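```bash
python3 at.py w13 71,175,.125 295,232,.008 302,261,.068 256,160,.162;python3 at.py w10 256,160,.162
```

```text
71,175,.125 [ 0.4827 -0.0763  0.125 ]
295,232,.008 [ 0.6431 -0.2191  0.008 ]
302,261,.068 [ 0.6418 -0.2248  0.068 ]
256,160,.162 [ 0.6251 -0.0926  0.162 ]
256,160,.162 [0.6223 0.2361 0.162 ]
```

{"name": "apply_moves", "arguments": {
  "targets": [-0.5, 1.55, 0, 0, 0, 0, 1, -1, 3.1, 0, 0, 0, 0, 1, -1.6, 4.6, 0, 0, 0, 0, 1, -2.1, 6.1, 0, 0, 0, 0, 1, -2.7, 7.6, 0, 0, 0, 0, 1]
}}

```text
time: 20.85
ee_pos: [0.5328, 0.1074, 0.2229]
tcp_rot: [-179.9, 0.1, 76.1]
wrist_force: [1.4, 0.6, -0.2]
opening: 0.0857
```

{"name": "apply_moves", "arguments": {
  "targets": [-0.5, 1.55, 0, 0, 0, 0, 1, -1, 3.1, 0, 0, 0, 0, 1, -1.6, 4.6, 0, 0, 0, 0, 1, -2.1, 6.1, 0, 0, 0, 0, 1, -2.8, 7.8, 0, 0, 0, 0, 1]
}}

```text
time: 21.35
ee_pos: [0.4505, 0.3365, 0.223]
tcp_rot: [-180.0, 0.1, 76.1]
wrist_force: [0.5, -0.2, 0.7]
opening: 0.0855
```

{"name": "apply_moves", "arguments": {
  "targets": [0, 0, -1, 0, 0, 0, 1, 0, 0, -2, 0, 0, 0, 1, 0, 0, -2, 0, 0, 0, 1]
}}

```text
time: 21.65
ee_pos: [0.4495, 0.334, 0.1591]
tcp_rot: [-179.7, 0.4, 76.2]
wrist_force: [-1.5, -0.4, -1.8]
opening: 0.0852
```

```bash
python3 look.py w14 stopper0_seat;  python3 zoom.py w14 z7 190 80 320 230
```

```text
21.7 [0.4505 0.3342 0.1619] [-179.8589    0.2742   76.1138] [0.1677 0.4014 1.5121] 0.0853
stopper0_seat []
```

View pics/z7.png

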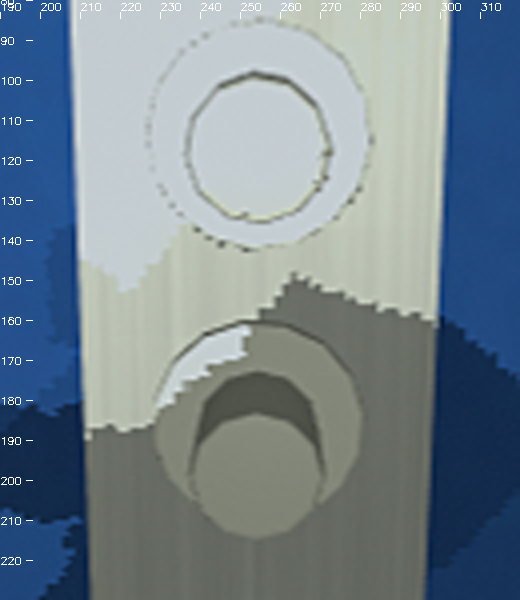

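```bash
python3 at.py w14 254,198.7,.082 
```

```text
254,198.7,.082 [0.4497 0.3379 0.082 ]
```

{"name": "apply_moves", "arguments": {
  "targets": [-0.03, 0.12, -1.4, 0, 0, 0, 1, -0.03, 0.12, -2.5, 0, 0, 0, 1, -0.03, 0.12, -3.1, 0, 0, 0, 0.9, -0.03, 0.12, -3.5, 0, 0, 0, 0.8, -0.03, 0.12, -3.5, 0, 0, 0, 0.7]
}}

```text
time: 22.25
ee_pos: [0.4513, 0.3378, 0.0594]
tcp_rot: [180.0, 0.1, 76.0]
wrist_force: [0.4, -0.9, 0.0]
opening: 0.0597
```

{"name": "apply_moves", "arguments": {
  "targets": [0, 0, 0, 0, 0, 0, 0.3, 0, 0, 0, 0, 0, 0, 0.1, 0, 0, 0, 0, 0, 0, 0.1, 0, 0, 0, 0, 0, 0, 0.1, 0, 0, 0, 0, 0, 0, 0.1]
}}

```text
time: 22.75
ee_pos: [0.4518, 0.3386, 0.0612]
tcp_rot: [179.9, -0.1, 76.1]
wrist_force: [-2.1, -0.2, 7.5]
opening: 0.0222
```

{"name": "apply_moves", "arguments": {
  "targets": [0, 0, 1, 0, 0, 0, 0.1, 0, 0, 2.5, 0, 0, 0, 0.1, 0, 0, 4, 0, 0, 0, 0.1, 0, 0, 5.5, 0, 0, 0, 0.1, 0, 0, 5.8, 0, 0, 0, 0.1]
}}

```text
time: 23.25
ee_pos: [0.4524, 0.3388, 0.24]
tcp_rot: [179.6, -0.3, 76.1]
wrist_force: [-0.0, 0.2, -0.3]
opening: 0.0225
```

{"name": "apply_moves", "arguments": {
  "targets": [0, -1.6, 0, 0, 0, 0, 0.1, 0, -3.2, 0, 0, 0, 0, 0.1, 0, -4.8, 0, 0, 0, 0, 0.1, 0, -6.4, 0, 0, 0, 0, 0.1, 0, -8, 0, 0, 0, 0, 0.1]
}}

```text
time: 23.75
ee_pos: [0.4508, 0.0963, 0.2334]
tcp_rot: [179.9, 0.0, 76.1]
wrist_force: [1.4, 0.5, -0.5]
opening: 0.0224
```

{"name": "apply_moves", "arguments": {
  "targets": [0, -1.6, 0, 0, 0, 0, 0.1, 0, -3.2, 0, 0, 0, 0, 0.1, 0.5, -4.8, -0.3, 0, 0, 0, 0.1, 0.7, -6.4, -0.6, 0, 0, 0, 0.1, 0.7, -7.1, -0.6, 0, 0, 0, 0.1]
}}

```text
time: 24.25
ee_pos: [0.472, -0.1183, 0.2138]
tcp_rot: [-180.0, 0.1, 75.9]
wrist_force: [0.4, 0.7, -0.6]
opening: 0.0227
```

{"name": "apply_moves", "arguments": {
  "targets": [0, 0, 0, 0, 0, 0, 0.1]
}}

```text
time: 24.35
ee_pos: [0.4719, -0.1176, 0.2147]
tcp_rot: [-180.0, 0.1, 75.8]
wrist_force: [-0.8, 0.7, -0.4]
opening: 0.0226
```

```bash
python3 look.py w15 bottle0_rim stopper0_seat
```

```text
24.4 [ 0.472  -0.1162  0.2151] [179.9863   0.044   75.8922] [-0.0732  0.8461 -0.9787] 0.0223
bottle0_rim [([207.3, 91.4, 292.0, 173.2], 0.79), ([213.5, 209.7, 292.1, 307.6], 0.71)]
stopper0_seat []
```

View pics/w15.png

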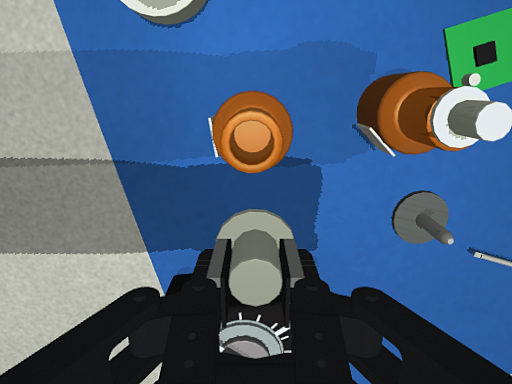

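```bash
python3 zoom.py w15 z8 200 80 310 180
```

```text
(no output)
```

View pics/z8.png

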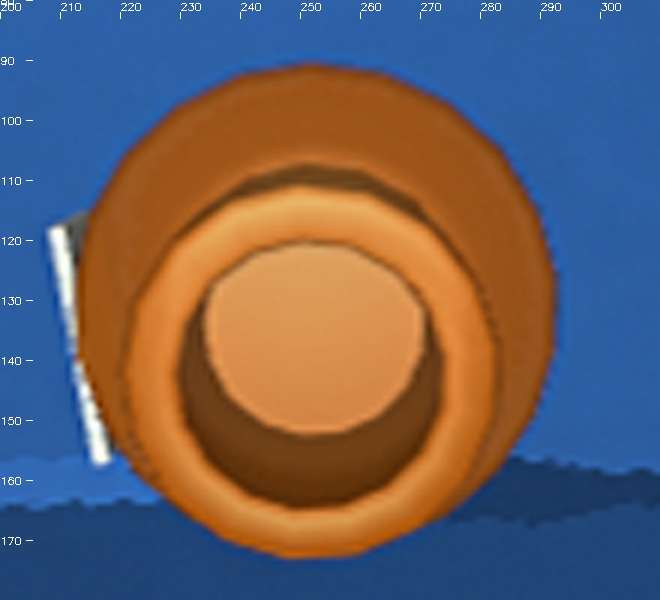

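```bash
python3 at.py w15 251.8,142.2,.125 229.5,142.2,.125 274,142.2,.125 256,288,.236
```

```text
251.8,142.2,.125 [ 0.4802 -0.0766  0.125 ]
229.5,142.2,.125 [ 0.465  -0.0727  0.125 ]
274,142.2,.125 [ 0.4953 -0.0804  0.125 ]
256,288,.236 [ 0.4718 -0.1207  0.236 ]
```

```bash
python3 zoom.py w15 z9 200 200 310 320; python3 zoom.py w9 z9b 200 200 310 320; python3 -c "
import cv2
cv2.imwrite('pics/z9c.png',cv2.resize(cv2.hconcat([cv2.imread('pics/z9.png'),cv2.imread('pics/z9b.png')]),None,fx=.72,fy=.72))"
```

```text
(no output)
```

View pics/z9c.png

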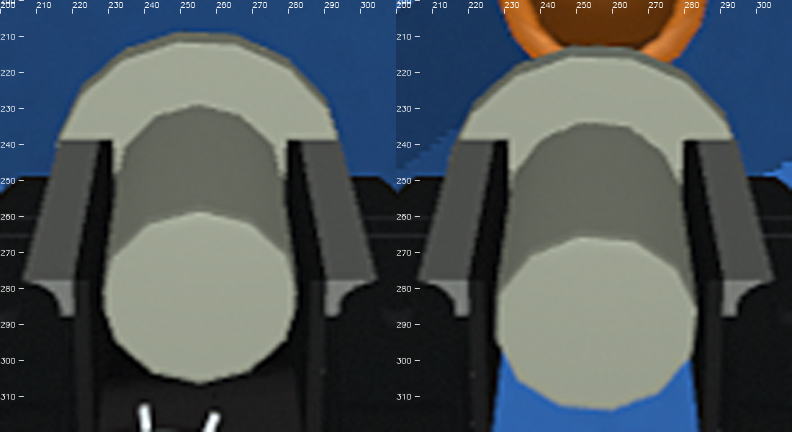

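```bash
python3 at.py w15 254.5,283,.236; python3 at.py w9 255.5,290,.2458
```

```text
254.5,283,.236 [ 0.4718 -0.1182  0.236 ]
255.5,290,.2458 [0.6195 0.2342 0.2458]
```

{"name": "apply_moves", "arguments": {
  "targets": [0.28, 1.37, 0, 0, 0, 0, 0.1, 0.28, 1.37, -0.2, 0, 0, 0, 0.1, 0.28, 1.37, -0.9, 0, 0, 0, 0.1, 0.28, 1.37, -1.6, 0, 0, 0, 0.1, 0.28, 1.37, -2.2, 0, 0, 0, 0.1]
}}

```text
time: 25.0
ee_pos: [0.4805, -0.0726, 0.1486]
tcp_rot: [179.9, 0.0, 76.2]
wrist_force: [0.0, -0.8, -1.1]
opening: 0.0228
```

{"name": "apply_moves", "arguments": {
  "targets": [0, 0, -0.15, 0, 0, 0, 0.1, 0, 0, -0.27, 0, 0, 0, 0.1, 0, 0, -0.35, 0, 0, 0, 0.1, 0, 0, -0.35, 0, 0, 0, 0.1]
}}

```text
time: 25.4
ee_pos: [0.4812, -0.0735, 0.1413]
tcp_rot: [179.8, 0.0, 76.1]
wrist_force: [-3.3, 1.6, 7.9]
opening: 0.0223
```

{"name": "apply_moves", "arguments": {
  "targets": [0, 0, 0, 0, 0, 0, 0.4, 0, 0, 0, 0, 0, 0, 0.7, 0, 0, 0, 0, 0, 0, 1, 0, 0, 0, 0, 0, 0, 1]
}}

```text
time: 25.8
ee_pos: [0.4807, -0.0739, 0.1391]
tcp_rot: [179.9, 0.0, 76.1]
wrist_force: [-1.3, 0.3, -0.1]
opening: 0.076
```

{"name": "apply_moves", "arguments": {
  "targets": [0, 0, 1, 0, 0, 0, 1, 0, 0, 2.3, 0, 0, 0, 1, -0.3, -1, 3, 0, 0, 0, 1, -0.3, -1, 3, 0, 0, 0, 1]
}}

```text
time: 26.2
ee_pos: [0.4722, -0.1057, 0.2323]
tcp_rot: [179.7, 0.1, 76.0]
wrist_force: [0.7, -0.0, -0.0]
opening: 0.0856
```

```bash
python3 look.py w16 stopper0_seat bottle0_rim; python3 -c "
from h import *
S=camera('scene');save(S,'s2')
T=camera('top');save(T,'t2')"; python3 zoom.py s2 s2z 170 80 430 310; python3 zoom.py t2 t2z 110 130 410 290
```

```text
26.25 [ 0.4721 -0.1048  0.2304] [179.7996   0.0412  75.9536] [ 0.1676  0.3682 -0.4251] 0.0854
stopper0_seat [([420.0, 102.5, 491.9, 160.5], 0.53)]
bottle0_rim [([211.4, 103.2, 294.1, 181.5], 0.7)]
```

View pics/w16.png

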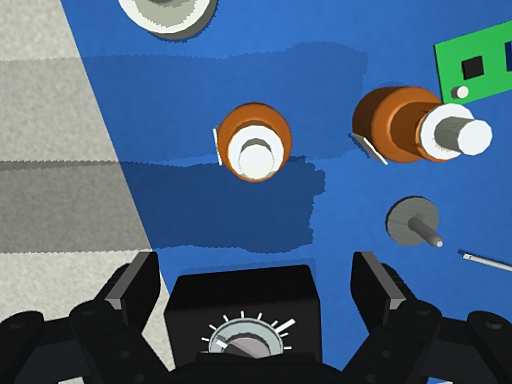

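View pics/s2z.png

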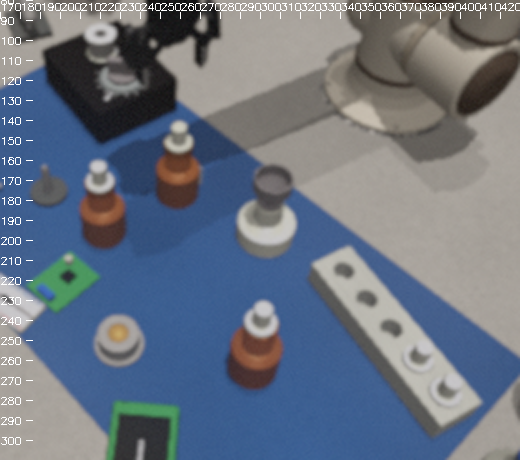

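{"name": "apply_moves", "arguments": {
  "targets": [-0.4, -1.55, 0.3, 0, 0, 0, 1, -0.9, -3.1, 0.6, 0, 0, 0, 1, -1.3, -4.6, 0.6, 0, 0, 0, 1, -1.8, -6.2, 0.6, 0, 0, 0, 1, -2.2, -7.7, 0.6, 0, 0, 0, 1]
}}

```text
time: 26.95
ee_pos: [0.4049, -0.336, 0.2462]
tcp_rot: [180.0, 0.0, 76.1]
wrist_force: [2.0, 0.2, 0.1]
opening: 0.085
```

{"name": "apply_moves", "arguments": {
  "targets": [-0.4, -1.5, 0, 0, 0, 0, 1, -0.7, -2.5, 0, 0, 0, 0, 1, -0.7, -2.5, 0, 0, 0, 0, 1, -0.7, -2.5, 0, 0, 0, 0, 1]
}}

```text
time: 27.35
ee_pos: [0.3845, -0.4097, 0.2458]
tcp_rot: [-180.0, -0.0, 76.0]
wrist_force: [0.5, 0.9, -0.3]
opening: 0.086
```

```bash
python3 look.py w17 spool dial station
```

```text
27.4 [ 0.3849 -0.4091  0.2462] [-179.989    -0.0159   76.0715] [-0.2011  0.5899 -0.1113] 0.0852
spool [([227.4, 101.1, 298.6, 168.2], 0.72)]
dial [([219.1, 0.0, 290.7, 67.1], 0.93)]
station [([155.1, 0.0, 361.5, 209.1], 0.57)]
```

View pics/w17.png

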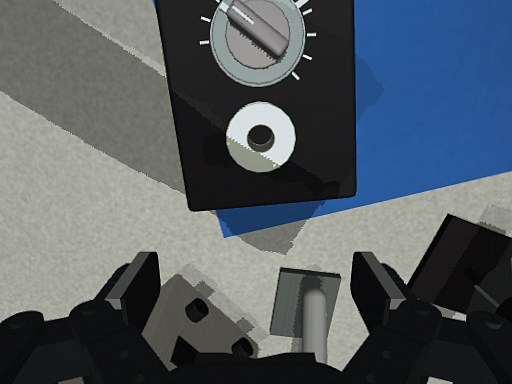

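```bash
python3 at.py w17 261,137,.124 226,137,.124 296,137,.124 305,300,0 315,295,.15 257,38,.1; python3 zoom.py w17 z10 190 0 330 190
```

```text
261,137,.124 [ 0.3993 -0.3707  0.124 ]
226,137,.124 [ 0.3723 -0.364   0.124 ]
296,137,.124 [ 0.4263 -0.3774  0.124 ]
305,300,0 [ 0.4037 -0.617   0.    ]
315,295,.15 [ 0.4125 -0.5057  0.15  ]
257,38,.1 [ 0.4146 -0.2961  0.1   ]
```

View pics/z10.png

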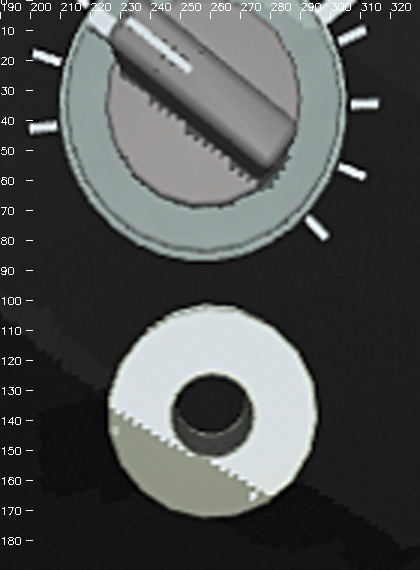

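{"name": "apply_moves", "arguments": {
  "targets": [0.48, 1.28, -0.5, 0, 0, 0, 1, 0.48, 1.28, -1.9, 0, 0, 0, 1, 0.48, 1.28, -1.9, 0, 0, 0, 1, 0.48, 1.28, -1.9, 0, 0, 0, 1]
}}

```text
time: 27.95
ee_pos: [0.3991, -0.3708, 0.1907]
tcp_rot: [180.0, 0.0, 76.1]
wrist_force: [-0.0, -0.0, 1.2]
opening: 0.0855
```

```bash
python3 look.py w18 spool dial
```

```text
28.0 [ 0.3995 -0.3716  0.1919] [179.8613   0.0969  76.0823] [-0.0575  0.5332  0.256 ] 0.0854
spool []
dial [([205.9, 44.4, 290.1, 122.4], 0.93)]
```

View pics/w18.png

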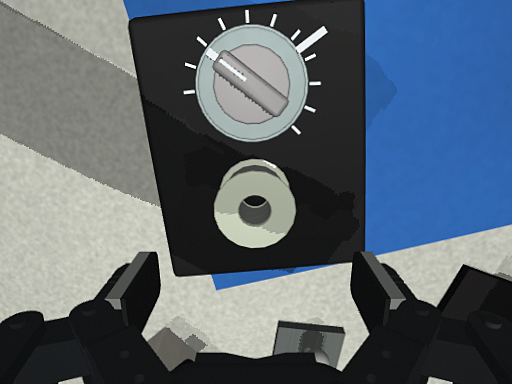

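```bash
python3 at.py w18 255,207,.124 214,207,.124 296,207,.124; python3 tri2.py w17,261,136.7 w18,255,207; python3 zoom.py w18 z11 180 0 340 260
```

```text
255,207,.124 [ 0.3997 -0.369   0.124 ]
214,207,.124 [ 0.3731 -0.3624  0.124 ]
296,207,.124 [ 0.4264 -0.3756  0.124 ]
[ 0.3992 -0.3713  0.1173] [np.float64(0.05855497859032486), np.float64(0.06903304244884981)]
```

View pics/z11.png

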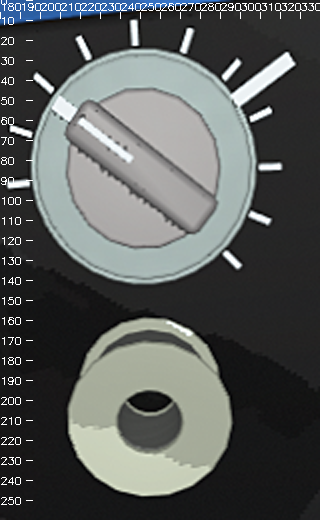

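{"name": "apply_moves", "arguments": {
  "targets": [0, 0.04, -1.3, 0, 0, 0, 1, 0, 0.04, -2.4, 0, 0, 0, 1, 0, 0.04, -3, 0, 0, 0, 1, 0, 0.04, -3.36, 0, 0, 0, 1, 0, 0.04, -3.36, 0, 0, 0, 1],
  "newtons": 60
}}

```text
time: 28.6
ee_pos: [0.399, -0.3705, 0.0892]
tcp_rot: [180.0, 0.0, 76.0]
wrist_force: [0.4, -0.9, 0.4]
opening: 0.0855
```

{"name": "apply_moves", "arguments": {
  "targets": [0, 0, 0, 0, 0, 0, 0.8, 0, 0, 0, 0, 0, 0, 0.4, 0, 0, 0, 0, 0, 0, 0.4, 0, 0, 0, 0, 0, 0, 0.4, 0, 0, 0, 0, 0, 0, 0.4]
}}

```text
time: 29.1
ee_pos: [0.3997, -0.371, 0.0915]
tcp_rot: [179.8, 0.1, 76.0]
wrist_force: [-1.1, -0.1, 6.7]
opening: 0.056
```

{"name": "apply_moves", "arguments": {
  "targets": [0, 0, 0.7, 0, 0, 0, 0.4, 0, 0, 2, 0, 0, 0, 0.4, 0, 0, 3.3, 0, 0, 0, 0.4, 0, 0, 4, 0, 0, 0, 0.4, 0, 0, 4, 0, 0, 0, 0.4]
}}

```text
time: 29.6
ee_pos: [0.4001, -0.3712, 0.2134]
tcp_rot: [179.6, 0.2, 76.1]
wrist_force: [-0.9, 0.3, -2.7]
opening: 0.0558
```

{"name": "apply_moves", "arguments": {
  "targets": [1.5, 0.6, 0, 0, 0, 0, 0.4, 3, 1.2, 0, 0, 0, 0, 0.4, 4.5, 1.7, 0, 0, 0, 0, 0.4, 6, 2.3, 0, 0, 0, 0, 0.4, 7.5, 2.9, 0, 0, 0, 0, 0.4]
}}

```text
time: 30.1
ee_pos: [0.6255, -0.2822, 0.2077]
tcp_rot: [-180.0, 0.0, 76.0]
wrist_force: [0.3, -1.5, -2.0]
opening: 0.056
```

{"name": "apply_moves", "arguments": {
  "targets": [0, 0, 0, 0, 0, 0, 0.4, 0, 0, 0, 0, 0, 0, 0.4]
}}

```text
time: 30.3
ee_pos: [0.6247, -0.2823, 0.2064]
tcp_rot: [-179.8, 0.0, 76.2]
wrist_force: [-0.4, 0.5, -1.0]
opening: 0.0556
```

```bash
python3 look.py w19 post_seat spool bottle0_rim
```

```text
30.35 [ 0.6239 -0.283   0.2076] [-179.9215    0.0343   76.0909] [-0.471  -0.4211 -2.5911] 0.0557
post_seat [([227.4, 78.7, 288.0, 143.0], 0.81)]
spool [([186.0, 196.9, 330.7, 352.9], 0.71)]
bottle0_rim [([0.0, 1.1, 93.3, 37.8], 0.95), ([227.6, 75.0, 290.5, 138.5], 0.15)]
```

View pics/w19.png

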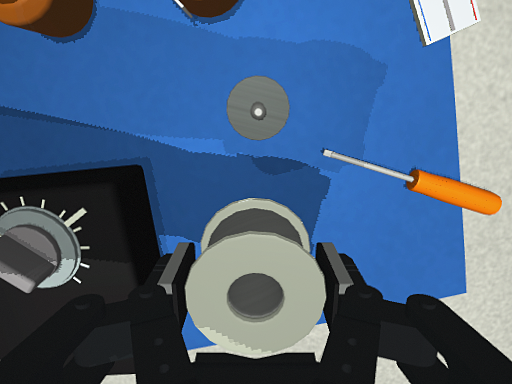

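```bash
python3 at.py w19 258,107.5,.008 258.5,112,.068 257,294,.2401 187,294,.2401 326,294,.2401; python3 zoom.py w19 z12 210 60 310 150
```

```text
258,107.5,.008 [ 0.6418 -0.224   0.008 ]
258.5,112,.068 [ 0.6416 -0.225   0.068 ]
257,294,.2401 [ 0.6263 -0.2802  0.2401]
187,294,.2401 [ 0.6004 -0.274   0.2401]
326,294,.2401 [ 0.6518 -0.2865  0.2401]
```

View pics/z12.png

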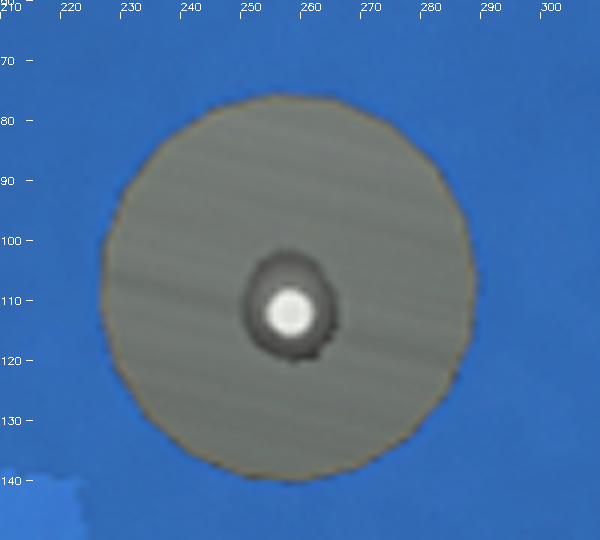

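```bash
python3 zoom.py w19 z13 170 180 345 365
```

```text
(no output)
```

View pics/z13.png

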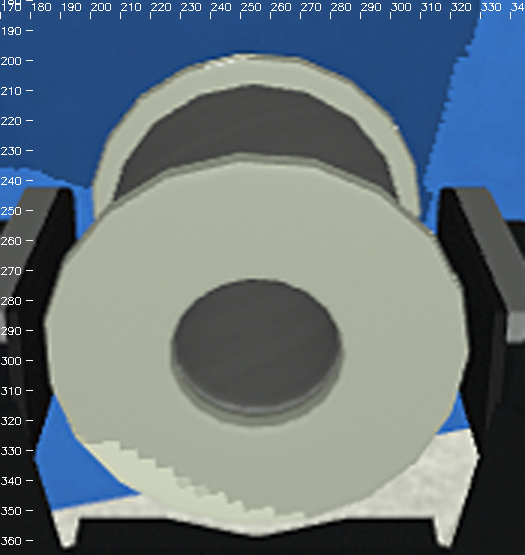

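```bash
python3 - <<'E'
import pickle
from h import *
from scipy.optimize import least_squares
c=pickle.load(open('pics/w19.pkl','rb'))
t=np.linspace(0,2*np.pi,121)
def box(p,r):
    q=np.array([proj(c,[p[0]+r*np.cos(a),p[1]+r*np.sin(a),p[2]]) for a in t]);return np.r_[q.min(0),q.max(0)]
for tgt,r in [((185.5,233,325.5,356),.028),((227,273,284,320),.011)]:
    s=least_squares(lambda p:box(p,r)-np.array(tgt),[.624,-.283,.24]);print(s.x,s.fun)
E
```

```text
[ 0.62455797 -0.28484493  0.23607558] [-0.74959184  0.81503833  0.7484805  -0.9418066 ]
[ 0.62488378 -0.28356842  0.23697807] [ 0.44504392 -0.50507691 -0.44478364  0.53488831]
```

```bash
python3 at.py w19 325,152,.005 345,158,.005 410,180,.005
```

```text
325,152,.005 [ 0.6994 -0.2849  0.005 ]
345,158,.005 [ 0.7188 -0.2962  0.005 ]
410,180,.005 [ 0.7837 -0.3367  0.005 ]
```

{"name": "apply_moves", "arguments": {
  "targets": [0.3, 1, 0, 0, 0, 0, 0.4, 0.57, 1.99, 0, 0, 0, 0, 0.4, 0.57, 1.99, -1, 0, 0, 0, 0.4, 0.57, 1.99, -2.3, 0, 0, 0, 0.4, 0.57, 1.99, -3, 0, 0, 0, 0.4]
}}

```text
time: 31.0
ee_pos: [0.6395, -0.2237, 0.117]
tcp_rot: [-180.0, 0.0, 76.0]
wrist_force: [-0.5, -0.1, -2.4]
opening: 0.0564
```

```bash
python3 look.py w20; python3 -c "
from h import *
S=camera('scene');save(S,'s3');T=camera('top');save(T,'t3')"; python3 zoom.py s3 s3z 165 120 245 200;python3 zoom.py t3 t3z 290 150 360 220; python3 -c "
import cv2
cv2.imwrite('pics/st3.png',cv2.hconcat([cv2.resize(cv2.imread('pics/'+n+'.png'),(400,400)) for n in('s3z','t3z')]))"
```

```text
31.05 [ 0.6386 -0.2235  0.1138] [-179.7223    0.0164   75.9963] [ 1.9078 -1.0966 -5.5029] 0.056
```

View pics/st3.png

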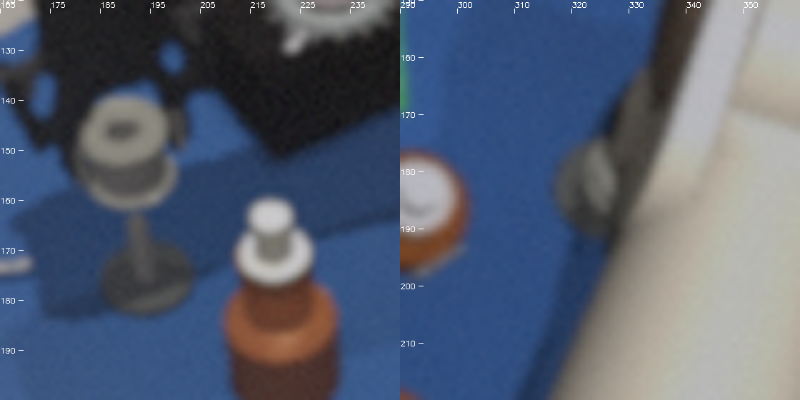

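View pics/w20.png

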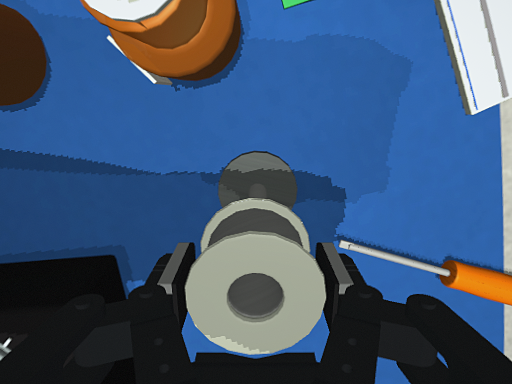

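```bash
python3 - <<'E'
import pickle
from h import *
from scipy.optimize import least_squares
c=pickle.load(open('pics/w20.pkl','rb'))
t=np.linspace(0,2*np.pi,121)
def box(p,r):
    q=np.array([proj(c,[p[0]+r*np.cos(a),p[1]+r*np.sin(a),p[2]]) for a in t]);return np.r_[q.min(0),q.max(0)]
b=np.array([219,151,297])
s=least_squares(lambda p:box([p[0],p[1],.008],.032)[:3]-b,[.64,-.224]);print(s.x,s.fun)
s=least_squares(lambda p:box(p,.028)-np.array((185.5,233,325.5,356)),[.64,-.224,.14]);print(s.x,s.fun)
s=least_squares(lambda p:box(p,.011)-np.array((227,273,284,320)),[.64,-.224,.14]);print(s.x,s.fun)
print(bot.get_obs()['ee_pos'],c['origin'])
E
```

```text
[ 0.64205175 -0.22412564] [-1.33961626  0.09386078  1.33905496]
[ 0.63937706 -0.22620633  0.14665541] [-0.75559352  0.82182126  0.75476811 -0.94981669]
[ 0.63969523 -0.22492556  0.14755778] [ 0.44250109 -0.50231559 -0.4423108   0.53200251]
[ 0.63981794 -0.22394655  0.11887142] [ 0.65816038 -0.1502325   0.25871789]
```

{"name": "apply_moves", "arguments": {
  "targets": [0.07, 0.03, -0.5, 0, 0, 0, 0.4, 0.07, 0.03, -1.1, 0, 0, 0, 0.4, 0.07, 0.03, -1.6, 0, 0, 0, 0.4, 0.07, 0.03, -2, 0, 0, 0, 0.4, 0.07, 0.03, -2.25, 0, 0, 0, 0.4]
}}

```text
time: 31.65
ee_pos: [0.6431, -0.2227, 0.0507]
tcp_rot: [180.0, 0.0, 76.0]
wrist_force: [-0.7, -0.1, -0.9]
opening: 0.0559
```

{"name": "apply_moves", "arguments": {
  "targets": [0, 0, -0.3, 0, 0, 0, 0.4, 0, 0, -0.6, 0, 0, 0, 0.4, 0, 0, -0.8, 0, 0, 0, 0.4, 0, 0, -0.8, 0, 0, 0, 0.4]
}}

```text
time: 32.05
ee_pos: [0.6428, -0.2225, 0.0266]
tcp_rot: [-180.0, 0.0, 76.1]
wrist_force: [-0.0, -0.3, -2.6]
opening: 0.056
```

{"name": "apply_moves", "arguments": {
  "targets": [0, 0, -0.12, 0, 0, 0, 0.4, 0, 0, -0.12, 0, 0, 0, 0.4]
}}

```text
time: 32.25
ee_pos: [0.6433, -0.2227, 0.0241]
tcp_rot: [179.9, 0.0, 76.1]
wrist_force: [0.6, 0.3, -2.1]
opening: 0.0561
```

{"name": "apply_moves", "arguments": {
  "targets": [0, 0, -0.1, 0, 0, 0, 0.4, 0, 0, -0.1, 0, 0, 0, 0.4]
}}

```text
time: 32.45
ee_pos: [0.6432, -0.2226, 0.0209]
tcp_rot: [180.0, 0.0, 76.1]
wrist_force: [0.0, -0.7, -2.2]
opening: 0.0563
```

{"name": "apply_moves", "arguments": {
  "targets": [0, 0, -0.06, 0, 0, 0, 0.4, 0, 0, -0.06, 0, 0, 0, 0.4]
}}

```text
time: 32.65
ee_pos: [0.6434, -0.2227, 0.0196]
tcp_rot: [179.9, 0.0, 76.1]
wrist_force: [0.2, -0.1, -0.2]
opening: 0.056
```

{"name": "apply_moves", "arguments": {
  "targets": [0, 0, 0, 0, 0, 0, 0.7, 0, 0, 0, 0, 0, 0, 1, 0, 0, 0, 0, 0, 0, 1]
}}

```text
time: 32.95
ee_pos: [0.6434, -0.2227, 0.0195]
tcp_rot: [179.9, 0.0, 76.1]
wrist_force: [-0.4, 1.1, -0.5]
opening: 0.0848
```

{"name": "apply_moves", "arguments": {
  "targets": [0, 0, 1, 0, 0, 0, 1, 0, 0, 2.5, 0, 0, 0, 1, -0.2, -0.6, 4, 0, 0, 0, 1, -0.2, -1, 5, 0, 0, 0, 1, -0.2, -1, 5, 0, 0, 0, 1]
}}

```text
time: 33.45
ee_pos: [0.6387, -0.2547, 0.1752]
tcp_rot: [179.5, 0.1, 76.0]
wrist_force: [0.8, -0.9, 0.4]
opening: 0.0852
```

```bash
python3 look.py w21 spool; python3 zoom.py w21 z14 200 80 320 200
```

```text
33.5 [ 0.6382 -0.2538  0.1721] [179.6779   0.0841  75.9952] [ 0.7211  0.2997 -2.1895] 0.0851
spool [([218.0, 112.2, 286.1, 181.6], 0.65)]
```

View pics/w21.png

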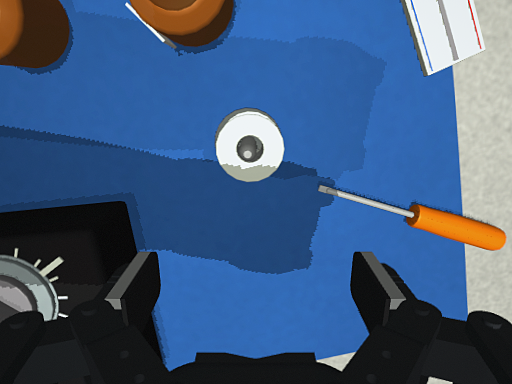

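View pics/z14.png

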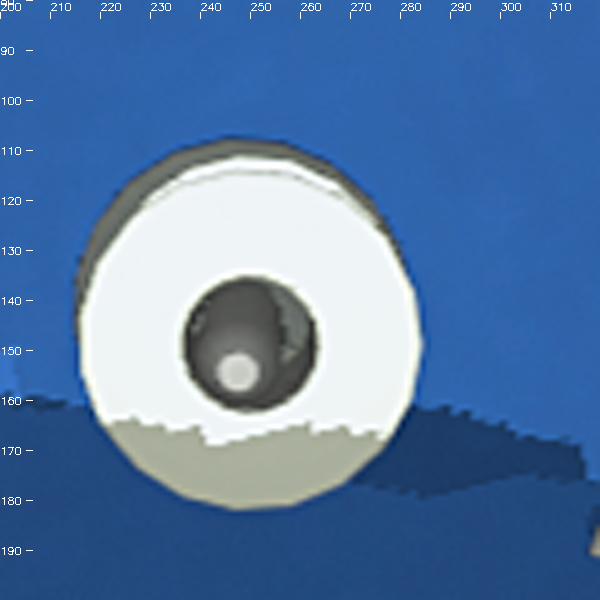

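```bash
python3 - <<'E'
import pickle
from h import *
from scipy.optimize import least_squares
c=pickle.load(open('pics/w21.pkl','rb'))
t=np.linspace(0,2*np.pi,121)
def box(p,r):
    q=np.array([proj(c,[p[0]+r*np.cos(a),p[1]+r*np.sin(a),p[2]]) for a in t]);return np.r_[q.min(0),q.max(0)]
s=least_squares(lambda p:box(p,.028)-np.array((216,112.5,284,181.8)),[.64,-.224,.05]);print(s.x,s.fun)
s=least_squares(lambda p:box(p,.011)-np.array((236.5,135,263.5,162.2)),[.64,-.224,.05]);print(s.x,s.fun)
print(atz(c,247,154,.068))
S=camera('scene');save(S,'s4')
print([ (r['box'],r['conf']) for r in recognise('spool','scene')])
T=camera('top');save(T,'t4')
E
python3 zoom.py s4 s4z 165 120 285 220;python3 zoom.py t4 t4z 230 150 410 290
```

```text
[ 0.64369947 -0.22341431  0.0496299 ] [-0.41568054  0.40635585  0.41602395 -0.43045408]
[ 0.64363125 -0.22364289  0.05119456] [-0.09151523  0.09107468  0.0916019  -0.09317596]
[ 0.64120155 -0.22425933  0.068     ]
[([183.2, 160.8, 204.0, 178.3], 0.58)]
```

View pics/s4z.png

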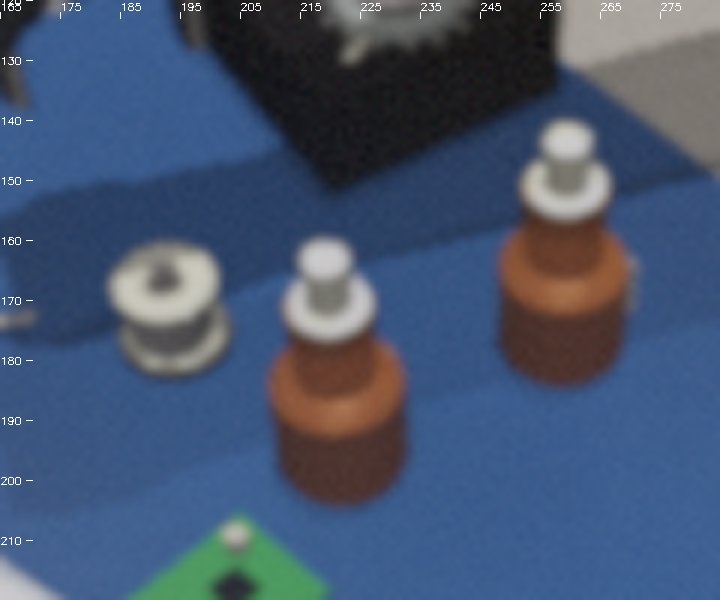

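View pics/s4.png

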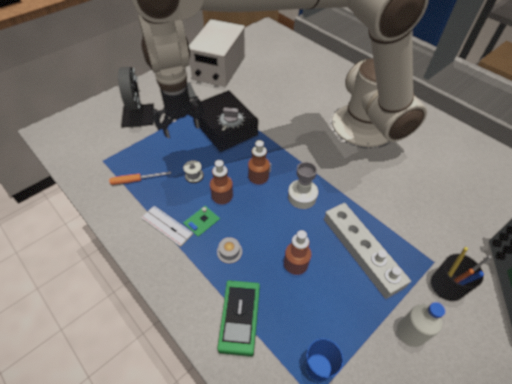

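{"name": "apply_moves", "arguments": {
  "targets": [-0.5, -0.2, 1, 0, 0, 0, 1, -2, -0.7, 1, 0, 0, 0, 1, -3.5, -1.2, 1, 0, 0, 0, 1, -5, -1.7, 1, 0, 0, 0, 1, -6.5, -2.1, 1, 0, 0, 0, 1]
}}

```text
time: 34.2
ee_pos: [0.4402, -0.3154, 0.1978]
tcp_rot: [-179.9, 0.0, 76.1]
wrist_force: [-0.2, -0.8, 0.4]
opening: 0.0856
```

{"name": "apply_moves", "arguments": {
  "targets": [-1, -0.4, 0, 0, 0, 0, 1, -1, -0.4, 0, 0, 0, 0, 1, -1, -0.4, 0, 0, 0, 0, 1]
}}

```text
time: 34.5
ee_pos: [0.4118, -0.3275, 0.1987]
tcp_rot: [180.0, 0.0, 76.0]
wrist_force: [0.2, 0.4, 0.5]
opening: 0.0855
```

```bash
python3 look.py w22 dial; python3 zoom.py w22 z15 180 60 340 220
```

```text
34.55 [ 0.4124 -0.3273  0.1986] [179.9801   0.0156  76.0547] [ 0.1292 -0.4399  0.1783] 0.085
dial [([208.4, 108.7, 284.3, 180.2], 0.65)]
```

View pics/z15.png

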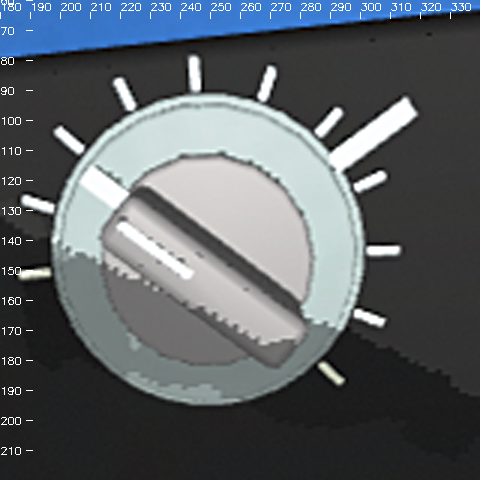

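```bash
python3 tri2.py w18,219,59 w22,220.5,135.5; python3 tri2.py w18,246,81 w22,243,152; python3 tri2.py w18,200,46 w22,206.5,115.5; python3 at.py w22 190,150.5,.08 290,184,.08 192.5,127,.08 307,143,.08 244.5,85,.08 318,95,.08 291.5,115,.08;
```

```text
[ 0.402  -0.2746  0.1282] [np.float64(0.7380222624028606), np.float64(0.667485491473457)]
[ 0.4134 -0.2897  0.121 ] [np.float64(0.41429117008466637), np.float64(0.3763164214953545)]
[ 0.3913 -0.2611  0.1004] [np.float64(2.6295390756246775), np.float64(2.4047009526900447)]
190,150.5,.08 [ 0.3694 -0.2849  0.08  ]
290,184,.08 [ 0.4407 -0.3312  0.08  ]
192.5,127,.08 [ 0.3767 -0.2677  0.08  ]
307,143,.08 [ 0.4609 -0.3016  0.08  ]
244.5,85,.08 [ 0.4239 -0.2473  0.08  ]
318,95,.08 [ 0.4763 -0.2678  0.08  ]
291.5,115,.08 [ 0.4535 -0.2775  0.08  ]
```

```bash
python3 - <<'E'
import pickle
from h import *
from scipy.optimize import least_squares
np.set_printoptions(precision=4,suppress=True)
c=pickle.load(open('pics/w22.pkl','rb'))
tk=[(190.5,150.5),(192,127),(203,106),(221,91),(244.5,85),(269,88),(289,100),(303,120),(307,143),(303,166),(290,184)]
P=np.array([atz(c,u,v,.08)[:2] for u,v in tk]); a=np.arange(11)*.4
# angle = A - a
f=lambda p:np.r_[P[:,0]-p[0]-p[2]*np.cos(p[3]-a),P[:,1]-p[1]-p[2]*np.sin(p[3]-a)]
s=least_squares(f,[.418,-.29,.045,3.0]);print(s.x,np.degrees(s.x[3]),np.abs(s.fun).max());C=s.x
t=np.linspace(0,2*np.pi,121)
def box(p,r):
    q=np.array([proj(c,[p[0]+r*np.cos(a),p[1]+r*np.sin(a),p[2]]) for a in t]);return np.r_[q.min(0),q.max(0)]
s=least_squares(lambda p:box([C[0],C[1],p[0]],p[1])-np.array((197.5,91,301.5,195)),[.085,.04]);print('skirt',s.x,s.fun)
s=least_squares(lambda p:box([C[0],C[1],p[0]],p[1])-np.array((214.5,111,284.5,181)),[.1,.027]);print('knob',s.x,s.fun)
s=least_squares(lambda p:box([p[0],p[1],p[2]],.027)-np.array((214.5,111,284.5,181)),[.41,-.29,.1]);print('knob2',s.x,s.fun)
for n,(u,v),z in [('ptr',(206.5,115.5),.083),('ptr',(221,127),.083),('long',(318,95),.08),('long',(291.5,115),.08),('s1',(220.5,135.5),.12),('s2',(243,152),.12)]:
    p=atz(c,u,v,z)[:2]-C[:2];print(n,C[3]-np.arctan2(p[1],p[0]),np.hypot(*p))
d=atz(c,220.5,135.5,.12)-atz(c,243,152,.12);print('stripe',C[3]-np.arctan2(d[1],d[0]), np.degrees(np.arctan2(d[1],d[0])))
E
```

```text
[ 0.4158 -0.2922  0.0462  2.9909] 171.36358586425226 0.0006259599140724798
skirt [0.08   0.0412] [-0.7241 -0.022  -0.6257 -0.1347]
knob [0.0885 0.0269] [-0.9395 -0.0279 -0.8063 -0.1724]
knob2 [ 0.4164 -0.2926  0.0873] [-0.071   0.0692  0.0709 -0.0733]
ptr 0.7199050906542555 0.03963895065883156
ptr 0.6928548865928912 0.02578561785686951
long 2.6066152642234464 0.06519290235011169
long 2.618931786098808 0.04048256519289618
s1 0.706839748665173 0.022064337741120554
s2 0.5644400083244605 0.0036054094998819192
stripe 0.7344977039119356 129.27996736804877
```

{"name": "apply_moves", "arguments": {
  "targets": [0.12, 1.17, 0, 0, 0, 1.4, 1, 0.12, 1.17, 0, 0, 0, 2.8, 1, 0.12, 1.17, 0, 0, 0, 4.2, 1, 0.12, 1.17, 0, 0, 0, 5.6, 1, 0.12, 1.17, 0, 0, 0, 7, 1]
}}

```text
time: 35.1
ee_pos: [0.4169, -0.2918, 0.1987]
tcp_rot: [180.0, -0.0, 118.5]
wrist_force: [-0.8, -0.1, -0.1]
opening: 0.0853
```

{"name": "apply_moves", "arguments": {
  "targets": [0, 0, 0, 0, 0, 1.4, 1, 0, 0, 0, 0, 0, 1.8, 1, 0, 0, 0, 0, 0, 1.8, 1, 0, 0, 0, 0, 0, 1.8, 1]
}}

```text
time: 35.5
ee_pos: [0.4165, -0.2921, 0.1989]
tcp_rot: [180.0, 0.0, 128.8]
wrist_force: [-0.2, 0.4, 0.8]
opening: 0.0856
```

```bash
python3 look.py w23 dial
```

```text
35.55 [ 0.4163 -0.2922  0.199 ] [179.9525   0.0096 128.824 ] [-1.1687  0.5182 -0.2079] 0.0856
dial [([218.5, 145.3, 288.5, 234.4], 0.84)]
```

View pics/w23.png

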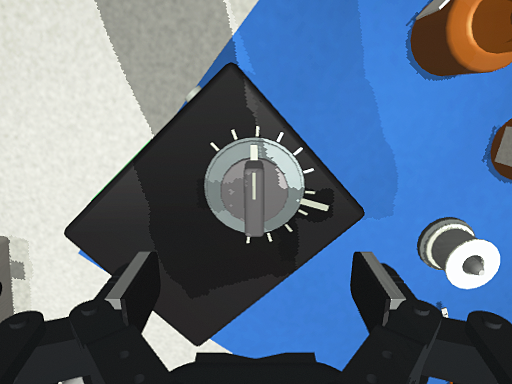

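{"name": "apply_moves", "arguments": {
  "targets": [0, 0, -1, 0, 0, 0, 1, 0, 0, -2, 0, 0, 0, 0.7, 0, 0, -2.8, 0, 0, 0, 0.5, 0, 0, -3.45, 0, 0, 0, 0.4, 0, 0, -3.45, 0, 0, 0, 0.4],
  "newtons": 30
}}

```text
time: 36.1
ee_pos: [0.4156, -0.2922, 0.0945]
tcp_rot: [180.0, -0.0, 128.8]
wrist_force: [0.8, 0.7, 0.9]
opening: 0.0344
```

{"name": "apply_moves", "arguments": {
  "targets": [0, 0, 0, 0, 0, 0, 0.2, 0, 0, 0, 0, 0, 0, 0.05, 0, 0, 0, 0, 0, 0, 0.05, 0, 0, 0, 0, 0, 0, 0.05]
}}

```text
time: 36.5
ee_pos: [0.4159, -0.2926, 0.0961]
tcp_rot: [179.9, 0.1, 128.8]
wrist_force: [-1.2, 0.2, 1.8]
opening: 0.0131
```

```bash
python3 -c "
import cv2
f=[cv2.resize(cv2.imread('pics/%s.png'%n)[y:y+90,x:x+90],(390,290) if 0 else (260,260),interpolation=cv2.INTER_CUBIC) for n,x,y in [('w10',210,95),('w13',210,95),('w16',210,95)]]
g=[cv2.resize(cv2.imread('pics/s4.png')[y:y+60,x:x+60],(260,260),interpolation=cv2.INTER_CUBIC) for x,y in [(270,225),(190,150),(230,135)]]
cv2.imwrite('pics/z16.png',cv2.vconcat([cv2.hconcat(f),cv2.hconcat(g)]))"
```

```text
(no output)
```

View pics/z16.png

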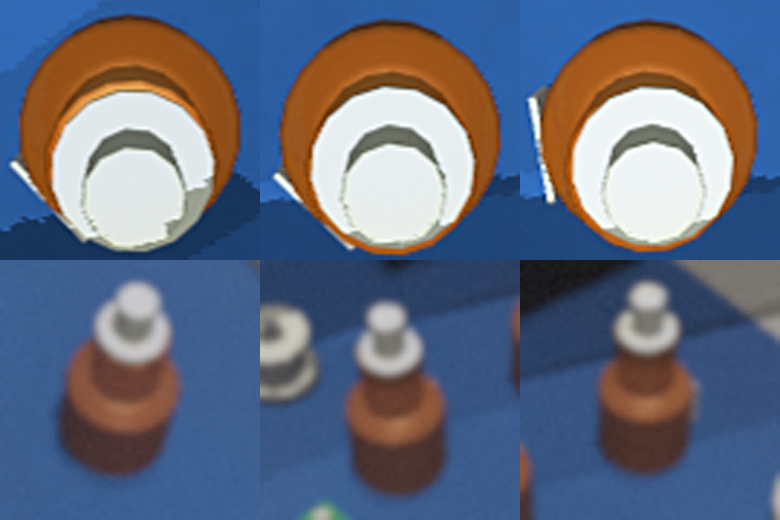

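{"name": "apply_moves", "arguments": {
  "targets": [0, 0, 0, 0, 0, -1.2, 0.05, 0, 0, 0, 0, 0, -2.4, 0.05, 0, 0, 0, 0, 0, -3.6, 0.05, 0, 0, 0, 0, 0, -4.8, 0.05, 0, 0, 0, 0, 0, -6, 0.05]
}}

```text
time: 37.0
ee_pos: [0.4157, -0.2927, 0.0961]
tcp_rot: [180.0, 0.1, 92.5]
wrist_force: [-1.8, -0.0, 2.7]
opening: 0.0136
```

{"name": "apply_moves", "arguments": {
  "targets": [0, 0, 0, 0, 0, -1.2, 0.05, 0, 0, 0, 0, 0, -2.4, 0.05, 0, 0, 0, 0, 0, -3.6, 0.05, 0, 0, 0, 0, 0, -4.8, 0.05, 0, 0, 0, 0, 0, -6, 0.05]
}}

```text
time: 37.5
ee_pos: [0.4155, -0.2926, 0.0961]
tcp_rot: [180.0, 0.1, 56.5]
wrist_force: [-4.0, -0.5, 3.6]
opening: 0.0136
```

{"name": "apply_moves", "arguments": {
  "targets": [0, 0, 0, 0, 0, -1.2, 0.05, 0, 0, 0, 0, 0, -2.4, 0.05, 0, 0, 0, 0, 0, -3.6, 0.05, 0, 0, 0, 0, 0, -4.8, 0.05, 0, 0, 0, 0, 0, -5.6, 0.05]
}}

```text
time: 38.0
ee_pos: [0.4154, -0.2925, 0.0961]
tcp_rot: [180.0, 0.1, 23.0]
wrist_force: [-4.3, 0.3, 3.2]
opening: 0.0133
```

{"name": "apply_moves", "arguments": {
  "targets": [0, 0, 0, 0, 0, -0.4, 0.05, 0, 0, 0, 0, 0, -0.4, 0.05, 0, 0, 0, 0, 0, -0.4, 0.05]
}}

```text
time: 38.3
ee_pos: [0.4154, -0.2925, 0.0961]
tcp_rot: [180.0, 0.1, 20.9]
wrist_force: [-5.5, 0.8, 4.9]
opening: 0.0132
```

```bash
python3 look.py w24 dial
```

```text
38.35 [ 0.4154 -0.2925  0.0961] [179.9552   0.0883  20.9244] [-5.2311  0.8077  4.1307] 0.0138
dial [([201.3, 178.1, 310.2, 335.7], 0.56)]
```

View pics/w24.png

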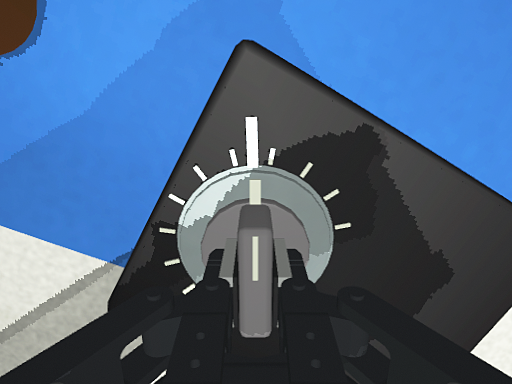

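```bash
cat > dv.py <<'E'
import pickle,sys
from h import *
c=pickle.load(open('pics/%s.pkl'%sys.argv[1],'rb'));C=(.4158,-.2922)
for a in sys.argv[2:]:
    u,v,z=map(float,a.split(','));p=atz(c,u,v,z)[:2]-C;print(a,2.9909-np.arctan2(p[1],p[0]),np.hypot(*p))
E
python3 dv.py w24 255,181,.083 255,203,.083 252.5,165,.08 251,118,.08
```

```text
255,181,.083 2.624652056244548 0.033741333629291805
255,203,.083 2.6241803837126603 0.022460978445221987
252.5,165,.08 2.595179153246212 0.04102875733324457
251,118,.08 2.595642795804669 0.06350130550712862
```

Pointer 2.62, mark 2.60: good. Release, rise and check.

{"name": "apply_moves", "arguments": {
  "targets": [0, 0, 0, 0, 0, 0, 0.2, 0, 0, 0, 0, 0, 0, 0.4, 0, 0, 0, 0, 0, 0, 0.5, 0, 0, 0, 0, 0, 0, 0.5]
}}

```text
time: 38.8
ee_pos: [0.416, -0.2926, 0.0958]
tcp_rot: [179.9, 0.0, 20.9]
wrist_force: [1.4, 0.3, 0.7]
opening: 0.0427
```

{"name": "apply_moves", "arguments": {
  "targets": [0, 0, 1, 0, 0, 0, 0.5, 0, 0, 2.3, 0, 0, 0, 0.5, 0, 0, 3.6, 0, 0, 0, 0.8, -0.3, 0, 4.5, 0, 0, 0, 1, -0.3, 0, 4.5, 0, 0, 0, 1]
}}

```text
time: 39.3
ee_pos: [0.4075, -0.2933, 0.2351]
tcp_rot: [179.7, -0.1, 20.9]
wrist_force: [1.6, 0.2, 0.5]
opening: 0.0833
```

{"name": "apply_moves", "arguments": {
  "targets": [0, 0, 0, 0, 0, 0, 1, 0, 0, 0, 0, 0, 0, 1]
}}

```text
time: 39.5
ee_pos: [0.4068, -0.2924, 0.2296]
tcp_rot: [-180.0, 0.1, 20.9]
wrist_force: [-0.4, -0.2, -0.3]
opening: 0.0854
```

```bash
python3 look.py w25 dial; python3 -c "
from h import *
S=camera('scene');save(S,'s5');T=camera('top');save(T,'t5')"; python3 zoom.py s5 s5z 170 80 430 310; python3 zoom.py w25 z17 180 80 340 240; python3 zoom.py t5 t5z 110 130 410 290
```

```text
39.55 [ 0.4067 -0.2923  0.2294] [-179.9581    0.1071   20.861 ] [ 0.9471  0.3416 -0.3511] 0.0851
dial [([228.2, 130.2, 290.9, 210.7], 0.86), ([0.1, 0.6, 120.2, 63.1], 0.29)]
```

View pics/w25.png

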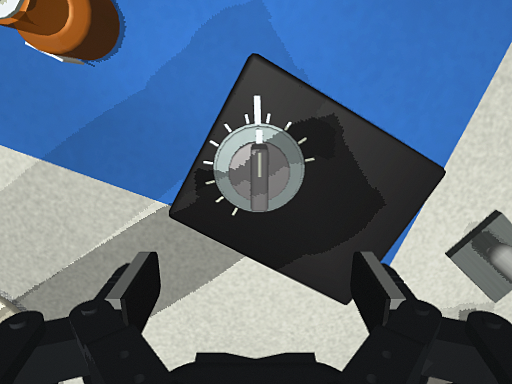

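View pics/s5z.png

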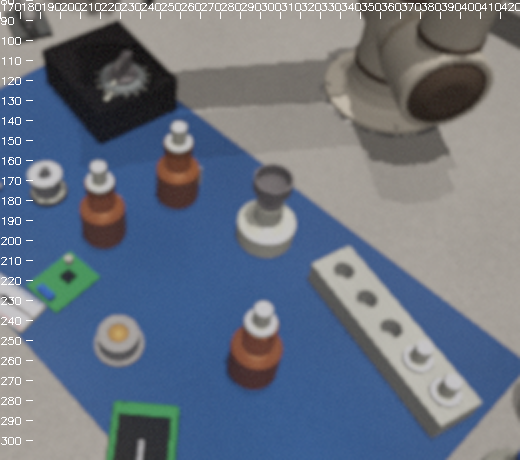

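View pics/t5z.png

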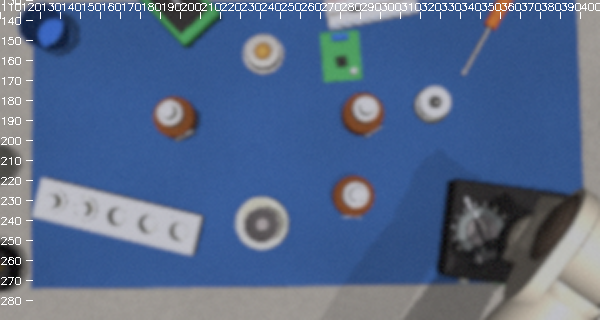

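View pics/z17.png

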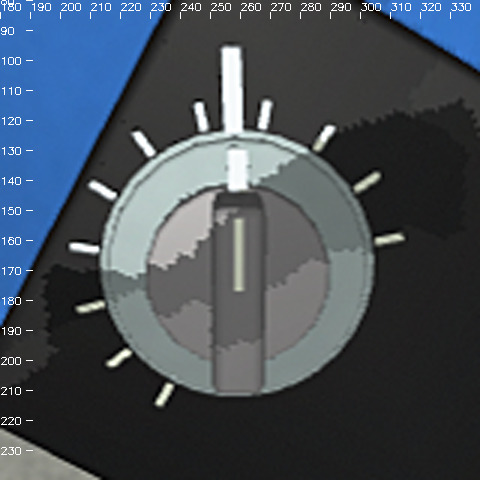

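```bash
python3 -c "
from h import *
print(bot.job_done()); print(bot.get_obs()['time'])"
```

```text
the job is handed in; nothing more can be done
None
the job is handed in; nothing more can be done
```

I did every part of the task and handed the job in at about 40 s of robot time; the simulator gave no verdict.

| Item | What I did | Last check |
|---|---|---|
| Funnel | Moved from bottle0 to the drip jar | Pressed home with 22 N at the expected height; centre about 1 mm from the measured jar mouth |
| Bottles | One rack stopper in each of the three bottles present | Each met resistance at the expected seat height; flanges sit flush and centred to about 1–2 mm |
| Spool | Lifted off the station onto the pin | Top at about 50–51 mm (52 mm expected), about 2 mm off the pin axis, flat |
| Dial | Turned only after all of that, from 0.71 rad | Pointer at about 2.62 rad, long mark at about 2.60; after release it still points at the mark |

- **Knocked bottle:** one bottle had been knocked about 35 mm aside early in the run. I measured it again where it stood and put its stopper in there.
- **Measurements that disagreed:**
  - My first estimates of the jar mouth differed by up to 5 mm, which zooming in settled.
  - The wrist view put the held spool about 3.5 mm lower than the arm did, but it went down at the height the arm gave.
- **Other things:** in the last pictures all bottles stand upright, the brass-wool tin and circuit board look unmoved, and the arm is clear of everything.

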